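Build up the imaging chamber on the microscope's stage frame

ROBOT

A 6-joint arm with a two-finger parallel gripper is mounted at the origin on the work surface. World frame = base frame: x ahead of the robot, y to its left, z up, the work surface at z = 0. Lengths are in m, angles in rad, forces in N, time in s.
With the tool pointing down it reaches from about 0.375 to 0.9 m from the base axis. Payload 3.1 kg.
Tool frame: the origin (TCP) lies midway between the tips of the shut fingers; the grasp point (between the pads) lies manip.hold_point_z behind it (manip.hold_point_z is the distance from the TCP to the grasp point, in m); z points along the fingers, y is the direction in which the jaws open and shut (so a half turn about z gives the same grasp; the last joint's range is limited). The gripper opens to 85 mm and grips with 20 to 120 N. Pads are 22 mm wide; open, the fingers measure 114 mm over their backs; the gripper's body (76 mm by 85 mm) begins 54 mm behind the grasp point. The pads swing forward as they close: fully open they stand 13 mm farther back than shut.
Start: joints at [0.984, 0.527, 1.433, -0, 1.181, -0.178], TCP at [0.248, 0.573, 0.21] pointing down, gripper open.
Joint ranges: [-3.08, 3.08], [-0.75, 2.2], [0.22, 2.44], [-1.43, 4.57], [0, 2.65], [-2.85, 2.85]. Speed limits (rad/s): [2.79, 2.79, 3.14, 3.14, 3.14, 3.14].

INTERFACE

Orientations are given as a unit quaternion [x, y, z, w].
In Python, from station import manip, snapshot, workorder, models gives the robot as it stands.
- The arm moves only by the tool jog_arm, never from a script. Its argument "commands" is a list of rows, each a list of 5 numbers: the opening in per cent of the stroke, from 0 (shut) to 100 (fully open), then the shift along the world's x, y, z in cm, then the turn about the world's z in rad. A call has 1 to 8 rows; each row shifts and turns the pose as measured when the row begins; what a row does not reach is not made up. A row lasts 1/12 s, in which the tool goes at most 41.7 mm and 7.16 degrees, less where a joint would pass 70% of its speed; a pose out of reach is approached as far as the arm can. A call with a gripper value outside its range is refused whole. The fingers move at their own pace and stop on an object; "squeeze" is the grip in N (left out, the last holds). Time passes only in rows, so rows that do not move let the fingers close. It gives the time, the measured TCP pose, the force and the opening at its end, in the units of the state.
- manip.sense(): the state, without advancing time (a new reading comes with each control period).
- snapshot(name): name is "scene" or "top"; returns a dict with "image" (400x640x3 uint8, red, green, blue), "intrinsics" (3x3 intrinsics, pixels), "extrinsics" (4x4, takes a point from camera to world coordinates). Camera axes: x right, y down, z forward; pixel columns grow to the right and rows downward; lengths in m; the calibration is good to about 2 mm. A picture is of the moment at which its call begins. There is no depth.
- workorder.sign_off(): hands the job in, once; it reports no verdict.
Trained networks look in a picture, given as the dict that the camera call returned (one of the last four; its "shot" number tells which), for a name from the list of things; names that differ only in an ending like _2 or _b are one class to them, and where a whole thing is asked for, a point or a joint stands for the part that bears it (a point fixed in the world has none). Each returns a list of dicts, best first, with "score" (0 to 1); they miss things now and then, are a little off and sometimes report something else, mostly with a low value. They report only what shows in the picture. A call takes as long as a camera call. They do not tell look-alikes from the thing itself.
- models.find_in(picture, name): "centre" ([x, y, z] in m, in world coordinates, good to about 4 mm: the middle of the surface that is visible of it).
- models.pinpoint(picture, name): "centre" ([x, y, z] in m, in world coordinates, good to about 4 mm: a listed point, or the origin of a listed thing).
The state is a dict: "t": time; "q": joint angles; "qd": joint speeds; "tau": joint torques, N m; "tcp_pos": TCP position; "tool_rot": TCP orientation; "force": force on the tool from outside, world axes, zero at the start; "ft_torque": the same for the moment, N m; "finger_gap": opening from 0.0 (shut) to 1.0 (fully open).
Only numpy, scipy, OpenCV 4.12 (cv2) and the standard library are available. Lean on these libraries where they do the work, as an engineer would, in place of code of your own. Each camera call takes 0.05 s, during which the arm holds its last target. There are 200 camera calls.

TASK

Build up the imaging chamber on the aluminium stage frame, one part after another from the bottom up: first the wide black collar into the frame's round seat, then the narrow black collar into the wide one, then the steel chamber into the narrow collar, and last the knobbed lid on the chamber. Each must sit level and fully home in the one below before the next goes on; set the parts down, do not drop them, and leave the objective and the oil bottle where they stand.

Things in the scene. Friction and masses are not known exactly. Their poses are not given: they have to be found in the camera images.
- frame: Stage frame: flat aluminium block 160 (x) by 110 (y) by 30 mm high, fixed to the bench, with four dark screw heads (3 mm high) at its corners. Origin: centre of its underside, z up. In the middle of its top is a round seat, 74 mm in diameter and 8 mm deep (floor 22 mm above the origin), mouth chamfered 2 mm.
- wide_collar: Wide collar: loose upright black ring, 0.12 kg, 68 mm outside diameter, 30 mm high; origin at the centre of its underside, z up. Outside straight above 7 mm, below tapering to 60 mm at the foot. Open through; top seat 59 mm in diameter, 8 mm deep (ledge 22 mm above the origin). Home in the frame (3 mm play all round) its origin is 22 mm above the frame's.
- narrow_collar: Narrow collar: loose upright black ring, 0.08 kg, 53 mm outside diameter, 30 mm high; origin at the centre of its underside, z up. Outside straight above 7 mm, below tapering to 45 mm at the foot. Open through; top seat 44 mm in diameter, 8 mm deep (ledge 22 mm above the origin). Home in the wide collar (3 mm play) its origin is 22 mm above that one's.
- chamber: Chamber: loose plain steel cup, upright, 0.07 kg, 38 mm outside diameter, 30 mm high, mouth 33 mm in diameter (wall 2.5 mm, closed white floor 4 mm thick); origin at the centre of its underside, z up. Outside straight above 7 mm, below tapering to 30 mm at the foot. Home in the narrow collar's seat (3 mm play all round) its origin is 22 mm above that one's.
- lid: Chamber lid: loose, 0.045 kg, standing plug down; origin at the centre of the underside, z up. Grey plug 7 mm high, 19 mm in diameter at the foot, 27 mm from 6 mm up; grey flange 42 mm in diameter from 7 to 11 mm; black upright knob 16 mm in diameter from 11 to 33 mm. Plug in the chamber's mouth (3 mm play) and flange on its rim, its origin is 23 mm above the chamber's.
- objective: Bystander: microscope objective standing on the bench, black with a steel band and steel tip, 32 mm in diameter, 50 mm high, tapering to a narrow tip; origin at the centre of its underside. Leave alone.
- oil_bottle: Bystander: small amber bottle with a black cap and a paper label, 32 mm in diameter, 62 mm high; origin at the centre of its underside. Leave alone.
Mind the look-alikes: they are no part of the job. Leave any blue look-alike of the chamber alone.

How it is judged:
By the outcome, as a careful person would: the job done as asked, in the order asked, and still so for the second after the job is handed in, with the robot touching nothing.
It also fails if it takes over 128 s, if anything falls off the work surface, if the arm or the gripper's body presses on something with over 40 N, if the wrist force passes 120 N, or if a joint passes its speed limit or range.

## Working session

There is one attempt and no reset: what is moved stays moved. The work goes in short steps, Python scripts to look and compute and a tool call to move; the robot and the scene stay as the last step left them, time stands still between calls to the robot, and variables do not carry over. Pictures are saved under pics/ and viewed, about 12 in all and at most 16, crops included, and the job is handed in when it is done.

Besides the shell and the picture viewer there is one more tool, called after "Call:" by a JSON object that holds its "name" and its "arguments", one argument or row to a line. jog_arm: Moves the arm, as the interface text tells. Its arguments: {"type":"object","properties":{"commands":{"type":"array","items":{"type":"array","items":{"type":"number"}}},"squeeze":{"type":"number"}},"required":["commands"]}

```bash
mkdir -p pics; ls; cat > h.py <<'E'
import numpy as np, cv2
from station import manip, snapshot, workorder, models
def save(s,n,crop=None,f=1):
    im=s["image"][:,:,::-1]
    if crop: x0,y0,x1,y1=crop; im=im[y0:y1,x0:x1]
    cv2.imwrite("pics/"+n,cv2.resize(im,None,fx=f,fy=f,interpolation=cv2.INTER_CUBIC))
def proj(s,p):
    T=np.linalg.inv(s["extrinsics"]); c=T[:3,:3]@np.array(p)+T[:3,3]; u=s["intrinsics"]@c; return u[:2]/u[2]
def ray(s,uv,z):
    T=s["extrinsics"]; d=T[:3,:3]@np.linalg.inv(s["intrinsics"])@np.array([uv[0],uv[1],1.]); o=T[:3,3]
    return o+d*(z-o[2])/d[2]
E
python3 - <<'E'
from h import *
np.set_printoptions(precision=3,suppress=True)
print(manip.hold_point_z, manip.sense())
for n in("scene","top"):
    s=snapshot(n); save(s,n+"0.png"); print(n,s["extrinsics"],s["intrinsics"])
    for k in "frame wide_collar narrow_collar chamber lid objective oil_bottle".split():
        for d in models.pinpoint(s,k)[:4]: print(k,np.round(d["centre"],3),round(d["score"],2),proj(s,d["centre"]).round())
E
```

```text
pics
0.0187 {'t': 0.0, 'q': array([ 0.984,  0.528,  1.434,  0.   ,  1.181, -0.178]), 'qd': array([ 0.   , -0.   ,  0.001,  0.001, -0.001,  0.   ]), 'tau': array([ -0.001, -44.235, -17.802,  -0.   ,   0.009,   0.   ]), 'tcp_pos': array([0.248, 0.573, 0.209]), 'tool_rot': array([ 0.203,  0.979, -0.001, -0.   ]), 'force': array([-0.845, -0.327, -0.646]), 'ft_torque': array([ 0.031, -0.005,  0.025]), 'finger_gap': 0.9988578086522653}
scene [[ 0.021  0.782 -0.624  1.005]
 [ 1.    -0.027 -0.    -0.02 ]
 [-0.017 -0.623 -0.782  0.678]
 [ 0.     0.     0.     1.   ]] [[394.106   0.    321.021]
 [  0.    394.106 198.523]
 [  0.      0.      1.   ]]
frame [ 0.452 -0.328 -0.002] 0.61 [183. 198.]
wide_collar [ 0.438  0.33  -0.002] 0.64 [477. 186.]
narrow_collar [ 0.448 -0.111 -0.   ] 0.62 [280. 194.]
chamber [ 0.514  0.086 -0.002] 0.81 [371. 216.]
chamber [0.442 0.123 0.002] 0.68 [385. 188.]
chamber [ 0.376  0.181 -0.001] 0.64 [406. 167.]
chamber [ 0.651  0.013 -0.004] 0.42 [340. 275.]
lid [ 0.637 -0.204  0.002] 0.9 [227. 271.]
oil_bottle [0.651 0.01  0.001] 0.7 [339. 274.]
top [[ 0.024 -0.987  0.156  0.385]
 [-1.    -0.024  0.005 -0.004]
 [-0.001 -0.157 -0.988  0.865]
 [ 0.     0.     0.     1.   ]] [[409.763   0.    324.25 ]
 [  0.    409.763 189.191]
 [  0.      0.      1.   ]]
frame [ 0.45  -0.328  0.003] 0.86 [480. 227.]
wide_collar [0.441 0.328 0.001] 0.58 [168. 224.]
narrow_collar [ 0.444 -0.112 -0.   ] 0.97 [377. 227.]
chamber [0.444 0.121 0.001] 0.84 [266. 224.]
chamber [ 0.378  0.186 -0.001] 0.74 [234. 255.]
chamber [ 0.518  0.088 -0.004] 0.74 [284. 191.]
lid [ 0.642 -0.203 -0.002] 0.63 [419. 138.]
objective [0.647 0.215 0.001] 0.74 [227. 130.]
oil_bottle [ 0.648  0.013 -0.004] 0.78 [320. 133.]
```

View pics/scene0.png

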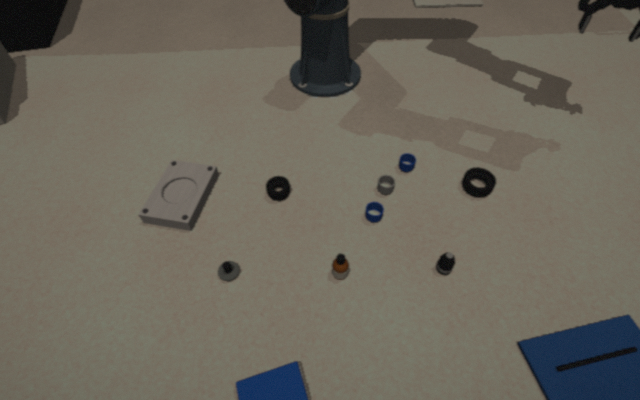

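View pics/top0.png

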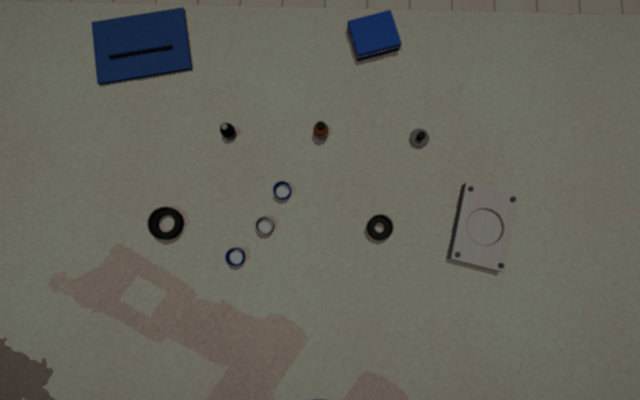

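The scene picture shows the frame at (183,195), the wide collar at (479,182), the narrow collar at (278,188) and the lid at (229,270). Three rings could be the chamber: grey (386,185), blue (407,162) and blue (374,212). The grey one fits "steel", so I'll confirm it in a crop and measure all the parts by fitting their rims.

```bash
cat >> h.py <<'E'
from scipy.ndimage import map_coordinates
from scipy.optimize import minimize
def rim(s,x,y,z,R,sign=None,span=.01):
    """circle centre at height z, radius R, max mean |radial gradient| (sign=+1: brighter outside)"""
    g=cv2.GaussianBlur(s["image"].astype(np.float32).mean(2),(0,0),.7); a=np.linspace(0,2*np.pi,120,endpoint=False)
    T=np.linalg.inv(s["extrinsics"])
    def smp(c,r):
        P=np.stack([c[0]+r*np.cos(a),c[1]+r*np.sin(a),0*a+z]); u=s["intrinsics"]@(T[:3,:3]@P+T[:3,3:]); u=u[:2]/u[2]
        return map_coordinates(g,[u[1],u[0]],order=1,mode='nearest')
    def f(c):
        d=smp(c,R+.0015)-smp(c,R-.0015)
        return -(np.abs(d).mean() if sign is None else np.clip(sign*d,0,None).mean())
    G=np.arange(-span,span+1e-6,.001); best=min(((f((x+i,y+j)),x+i,y+j) for i in G for j in G))
    r=minimize(f,best[1:],method="Nelder-Mead",options=dict(initial_simplex=np.array([best[1:],(best[1]+.0007,best[2]),(best[1],best[2]+.0007)])))
    return r.x.round(4),round(-r.fun,1)
E
python3 - <<'E'
from h import *
for n in("top","scene"):
    s=snapshot(n)
    for k,x,y,z,R,sg in[("frame",.45,-.328,.030,.039,None),("frame37",.45,-.328,.028,.037,None),("wide",.44,.329,.03,.034,1),("narrow",.446,-.111,.03,.0265,1),("chamber",.443,.122,.03,.019,None),("chamber in",.443,.122,.03,.0165,None),("lid",.64,-.203,.011,.021,None)]:
        print(n,k,*rim(s,x,y,z,R,sg))
    if n=="top": save(s,"cand.png",(200,160,320,280),5)
E
```

```text
top frame [ 0.449  -0.3273] 11.5
top frame37 [ 0.4498 -0.331 ] 10.4
top wide [0.4403 0.3229] 32.8
top narrow [ 0.4422 -0.1138] 37.6
top chamber [0.4322 0.1206] 18.5
top chamber in [0.4414 0.1223] 21.1
top lid [ 0.636  -0.1994] 21.2
scene frame [ 0.4541 -0.3258] 8.0
scene frame37 [ 0.4504 -0.3293] 7.1
scene wide [0.4459 0.3247] 23.7
scene narrow [ 0.4487 -0.1136] 24.0
scene chamber [0.4451 0.122 ] 17.6
scene chamber in [0.4447 0.1221] 19.3
scene lid [ 0.6427 -0.1986] 25.6
```

View pics/cand.png

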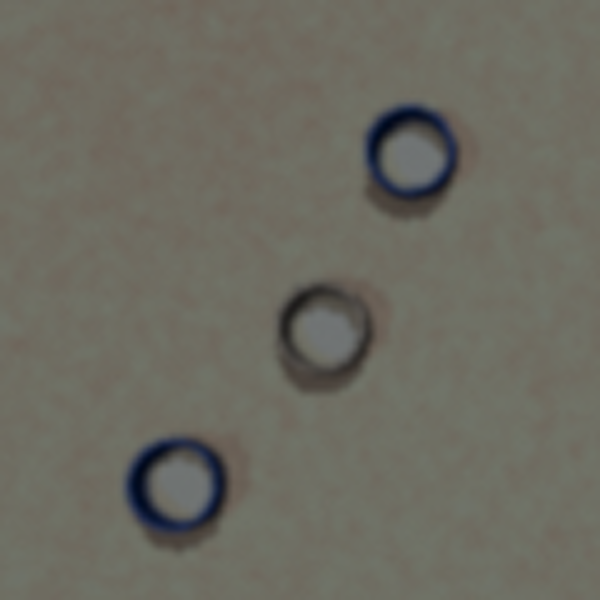

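Crop: the grey steel ring at crop (325,330), which is top pixel (265,226), lies between two blue look-alikes at crop (410,150) and (178,485). The grey one is the chamber. I'm starting with the wide collar.

Call:
{"name": "jog_arm", "arguments": {
  "commands": [
    [100,2.4,-3.1,-1,0],
    [100,2.4,-3.1,-1,0],
    [100,2.4,-3.1,-1,0],
    [100,2.4,-3.1,-1,0],
    [100,2.4,-3.1,-1,0],
    [100,2.4,-3.1,-1,0],
    [100,2.4,-3.1,-1,0],
    [100,2.4,-3.1,-1,0]
  ],
  "squeeze": 40
}}

```text
t: 1.57
tcp_pos: [0.4425, 0.3265, 0.1315]
tool_rot: [0.194, 0.981, 0.008, 0.003]
force: [0.8, -0.2, -0.2]
finger_gap: 1.001
```

Call:
{"name": "jog_arm", "arguments": {
  "commands": [
    [100,0,0,-2.5,0],
    [100,0,0,-2.5,0],
    [100,0,0,-2.5,0],
    [100,0,0,-2.0,0],
    [100,0,0,-1.6,0],
    [100,0,0,-1.0,0],
    [100,0,0,0,0],
    [100,0,0,0,0]
  ]
}}

```text
t: 2.23
tcp_pos: [0.4543, 0.3179, 0.0059]
tool_rot: [0.203, 0.979, 0.01, 0.008]
force: [0.3, -0.2, 0.2]
finger_gap: 1.0
```

```bash
python3 - <<'E'
from h import *
s=snapshot("scene"); save(s,"g1.png",(400,90,560,230),5); print(manip.sense()["tcp_pos"])
E
```

```text
[0.45432    0.31799297 0.00613954]
```

View pics/g1.png

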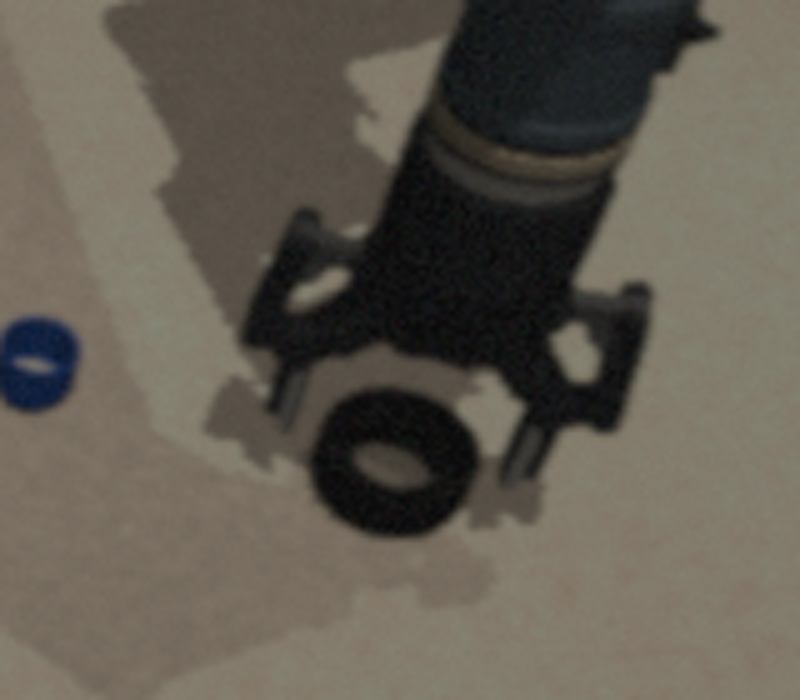

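```bash
python3 - <<'E'
from h import *
s=snapshot("scene")
print("mid tips z19",proj(s,(.4543,.318,.019)), [ray(s,p,.019).round(4) for p in((457,176),(503,187))])
for R,z,sg in((.034,.03,1),(.0295,.03,None),(.03,.0,1)): print(rim(s,.444,.326,z,R,sg))
for d in models.pinpoint(s,"wide_collar")[:1]: print(d)
E
```

```text
mid tips z19 [475.91671864 185.23426576] [array([0.4261, 0.2834, 0.019 ]), array([0.4613, 0.3748, 0.019 ])]
(array([0.4458, 0.3246]), np.float64(18.0))
(array([0.4409, 0.3287]), np.float64(18.3))
(array([0.4435, 0.3266]), np.float64(17.8))
{'centre': [0.4391, 0.3286, -0.0031], 'score': 0.92}
```

Call:
{"name": "jog_arm", "arguments": {
  "commands": [
    [100,-1.1,0.8,-0.3,0],
    [100,0,0,0,0],
    [100,0,0,0,0],
    [100,0,0,0,0]
  ]
}}

```text
t: 2.72
tcp_pos: [0.444, 0.3287, 0.007]
tool_rot: [0.202, 0.979, 0.012, 0.011]
force: [0.2, 0.4, -0.7]
finger_gap: 0.999
```

Call:
{"name": "jog_arm", "arguments": {
  "commands": [
    [100,0,-0.2,-0.4,0],
    [60,0,0,0,0],
    [50,0,0,0,0],
    [50,0,0,0,0],
    [50,0,0,0,0],
    [50,0,0,0,0],
    [50,0,0,0,0],
    [50,0,0,0,0]
  ]
}}

```text
t: 3.38
tcp_pos: [0.4408, 0.3185, 0.0078]
tool_rot: [0.198, 0.98, 0.005, 0.008]
force: [0.5, -0.2, -0.5]
finger_gap: 0.5
```

```bash
python3 - <<'E'
from h import *
s=snapshot("scene"); save(s,"g2.png",(400,90,560,230),5)
t=snapshot("top"); save(t,"g3.png",(110,160,270,300),5)
print(manip.sense())
E
```

```text
{'t': 3.4833, 'q': array([ 0.4218205 ,  0.73241814,  1.79261607, -0.00372768,  0.59788576,
       -0.7478955 ]), 'qd': array([ 0.00498011,  0.00436175, -0.0018055 , -0.00026232,  0.00254913,
       -0.00216705]), 'tau': array([-9.55389021e-02, -4.27896094e+01, -7.48636588e+00, -1.11678697e-02,
       -5.72145672e-02, -6.68138091e-05]), 'tcp_pos': array([0.44067482, 0.3186885 , 0.0075156 ]), 'tool_rot': array([0.1976897 , 0.98021961, 0.00457849, 0.00820566]), 'force': array([-0.41377469,  0.30876233, -1.21763907]), 'ft_torque': array([ 0.00196518,  0.02489512, -0.01761286]), 'finger_gap': 0.49594576715058336}
```

View pics/g2.png

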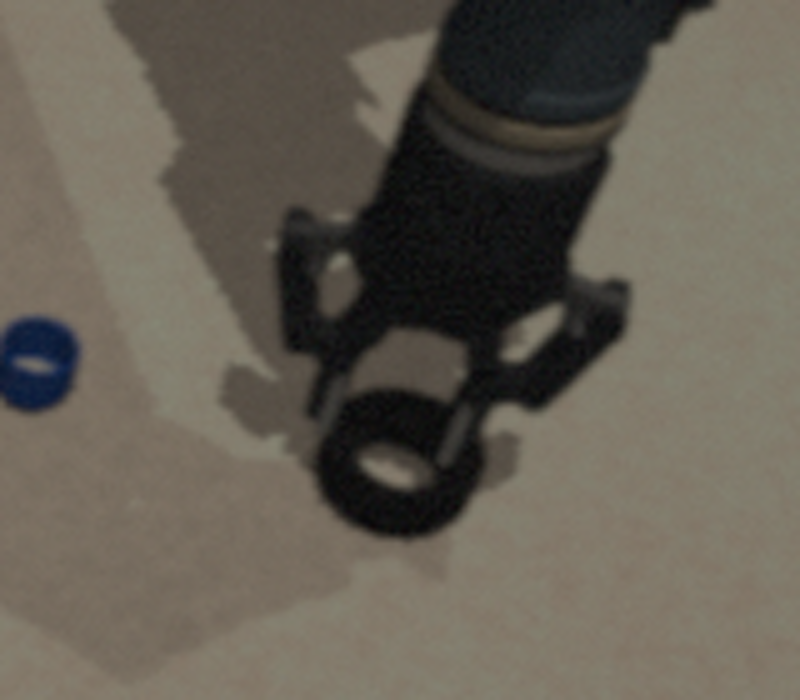

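View pics/g3.png

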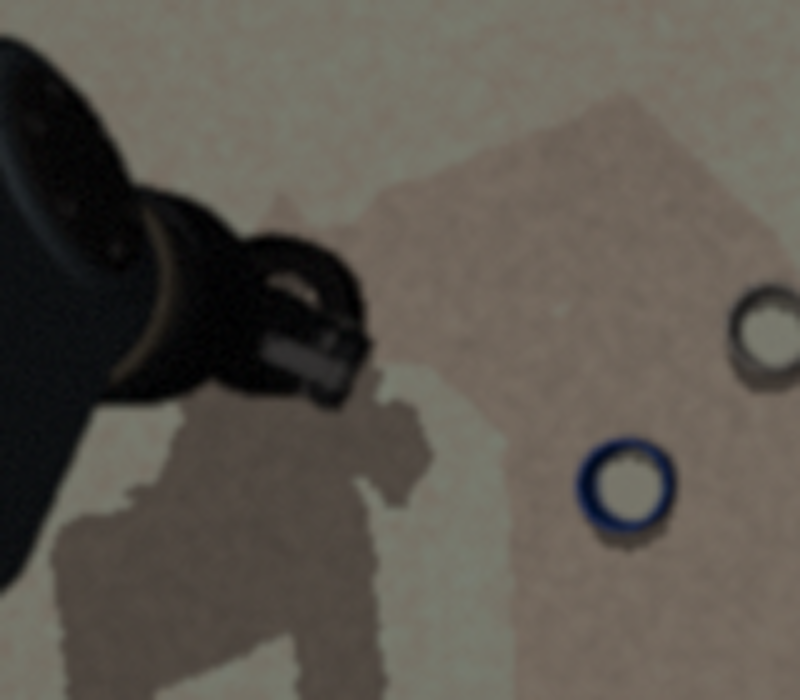

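```bash
python3 - <<'E'
from h import *
s=snapshot("scene"); T=np.array([.4407,.3187,.0075]); y=np.array([.39,.92,0])
im=s["image"].copy()
o=lambda p:((proj(s,p)-[400,90])*5).round()
for z in(.0075,.015,.03): print(z,"R",o(T+y*.021+[0,0,z-.0075]),"L",o(T-y*.021+[0,0,z-.0075]))
print([ (R,z,rim(s,.443,.326,z,R,sg)) for R,z,sg in((.034,.03,1),(.0295,.03,None),(.03,.0,1))])
d=models.pinpoint(s,"wide_collar")[:1];print(d)
save(s,"g4.png",(435,145,515,205),10)
E
```

```text
0.0075 R [414. 483.] L [318. 457.]
0.015 R [419. 472.] L [322. 446.]
0.03 R [430. 449.] L [331. 423.]
[(0.034, 0.03, (array([0.4462, 0.3281]), np.float64(13.4))), (0.0295, 0.03, (array([0.4418, 0.3313]), np.float64(15.7))), (0.03, 0.0, (array([0.4439, 0.3291]), np.float64(17.9)))]
[{'centre': [0.4417, 0.3316, -0.0024], 'score': 0.65}]
```

View pics/g4.png

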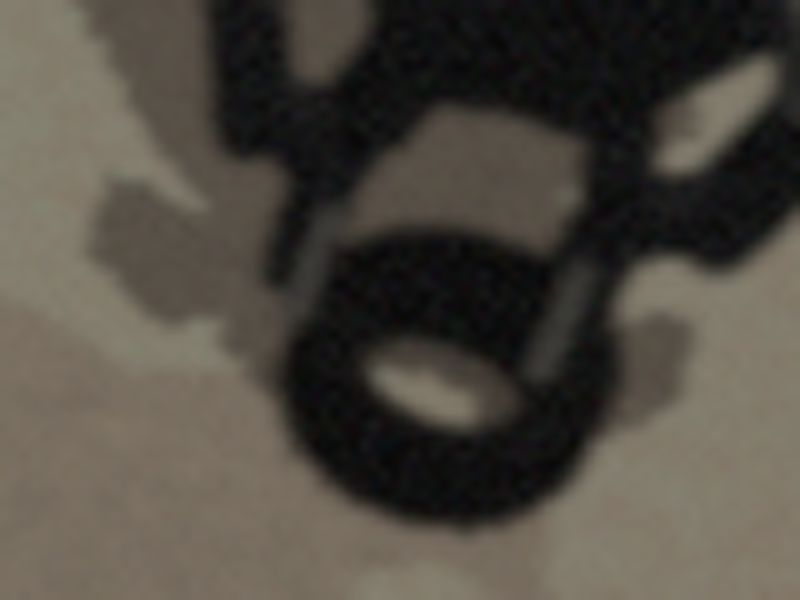

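The fingertips (grey strip ends) sit about 20 mm above the TCP when open, so the fingers ran on at rim height. I'll lift, reopen, recentre and go lower.

Call:
{"name": "jog_arm", "arguments": {
  "commands": [
    [50,0,0,2,0],
    [80,0,0,2,0],
    [100,0,0,1,0],
    [100,0.2,1.0,0,0],
    [100,0,0,0,0],
    [100,0,0,0,0],
    [100,0,0,0,0],
    [100,0,0,0,0]
  ]
}}

```text
t: 4.25
tcp_pos: [0.4406, 0.3304, 0.0547]
tool_rot: [0.197, 0.98, 0.003, 0.005]
force: [-0.5, 1.2, 0.5]
finger_gap: 1.001
```

```bash
python3 - <<'E'
from h import *
for n in("scene","top"):
    s=snapshot(n)
    print(n,rim(s,.443,.328,.03,.034,1),rim(s,.443,.328,0.,.03,1),[d["centre"] for d in models.pinpoint(s,"wide_collar")[:1]])
m=manip.sense();print(m["tcp_pos"],m["tool_rot"],m["force"])
E
```

```text
scene (array([0.4462, 0.3265]), np.float64(18.3)) (array([0.4438, 0.3288]), np.float64(17.9)) [[0.4436, 0.3324, -0.0032]]
top (array([0.4394, 0.3221]), np.float64(23.3)) (array([0.4434, 0.3269]), np.float64(17.6)) [[0.4399, 0.3298, 0.0009]]
[0.44079277 0.33019935 0.05495933] [0.19710684 0.98036225 0.00299041 0.00546005] [ 0.80912688 -0.54918723  0.16128702]
```

Call:
{"name": "jog_arm", "arguments": {
  "commands": [
    [100,0.2,-0.2,-1.5,0],
    [100,0,0,-1.5,0],
    [100,0,0,-1.5,0],
    [100,0,0,-1.0,0],
    [100,0,0,-0.5,0],
    [100,0,0,0,0],
    [100,0,0,0,0]
  ]
}}

```text
t: 5.03
tcp_pos: [0.4438, 0.3279, -0.0074]
tool_rot: [0.198, 0.98, 0.003, 0.006]
force: [0.1, 0.8, 0.0]
finger_gap: 1.002
```

No contact. Closing now.

Call:
{"name": "jog_arm", "arguments": {
  "commands": [
    [80,0,0,0,0],
    [70,0,0,0,0],
    [70,0,0,0,0],
    [70,0,0,0,0],
    [70,0,0,0,0],
    [70,0,0,0,0]
  ]
}}

```text
t: 5.53
tcp_pos: [0.4451, 0.3285, -0.0041]
tool_rot: [0.197, 0.98, 0.005, 0.008]
force: [-0.0, -0.3, -1.7]
finger_gap: 0.77
```

Call:
{"name": "jog_arm", "arguments": {
  "commands": [
    [60,0,0,0.5,0],
    [60,0,0,1.5,0],
    [60,0,0,2.0,0],
    [60,0,0,2.0,0],
    [60,0,0,2.0,0],
    [60,0,0,1.0,0],
    [60,0,0,0,0],
    [60,0,0,0,0]
  ]
}}

```text
t: 6.2
tcp_pos: [0.4432, 0.3278, 0.0898]
tool_rot: [0.197, 0.98, 0.004, 0.007]
force: [0.1, 0.0, -0.8]
finger_gap: 0.771
```

```bash
python3 - <<'E'
from h import *
s=snapshot("scene"); save(s,"l1.png",(380,60,560,230),4)
E
```

```text
(no output)
```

View pics/l1.png

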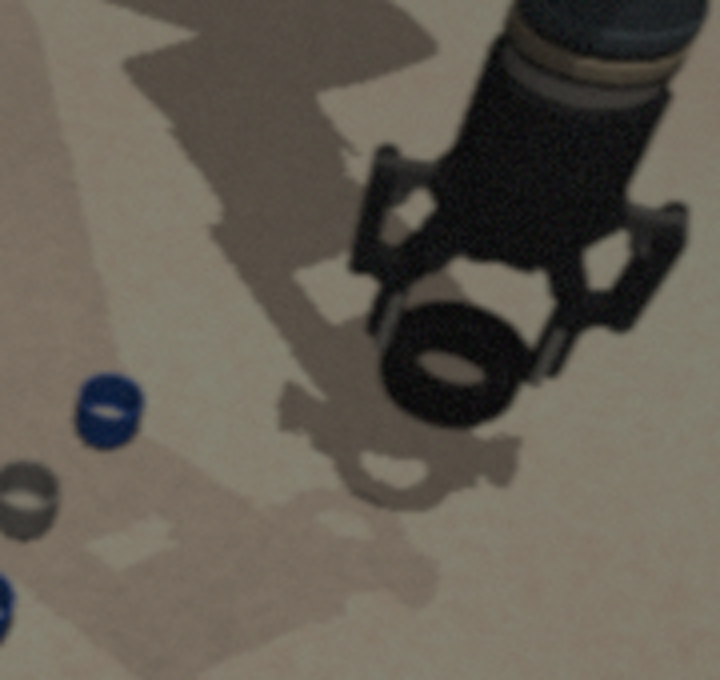

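The ring is held level at (450,365). Carrying it to the frame.

Call:
{"name": "jog_arm", "arguments": {
  "commands": [
    [60,0,-1.5,0.5,0],
    [60,0,-3,0,0],
    [60,0,-4,0,0],
    [60,0,-4,0,0],
    [60,0,-4,0,0],
    [60,0,-4,0,0],
    [60,0,-4,0,0],
    [60,0,-4,0,0]
  ]
}}

```text
t: 6.92
tcp_pos: [0.4387, 0.0403, 0.0871]
tool_rot: [0.189, 0.982, 0.004, 0.003]
force: [0.4, -0.0, -0.3]
finger_gap: 0.77
```

Call:
{"name": "jog_arm", "arguments": {
  "commands": [
    [60,0,-4,0,0],
    [60,0,-4,0,0],
    [60,0,-4,0,0],
    [60,0,-4,0,0],
    [60,0,-4,0,0],
    [60,0,-4,0,0],
    [60,0,-4,0,0],
    [60,0,-2,0,0]
  ]
}}

```text
t: 7.58
tcp_pos: [0.431, -0.2767, 0.0783]
tool_rot: [0.192, 0.981, 0.006, -0.004]
force: [-0.1, 0.7, -1.8]
finger_gap: 0.773
```

Call:
{"name": "jog_arm", "arguments": {
  "commands": [
    [60,1.0,-2.0,0,0],
    [60,1.0,-1.5,0,0],
    [60,0,0,0,0],
    [60,0,0,0,0],
    [60,0,0,0,0]
  ]
}}

```text
t: 8.0
tcp_pos: [0.4476, -0.3185, 0.0717]
tool_rot: [0.197, 0.98, 0.008, -0.008]
force: [0.3, 0.7, -0.2]
finger_gap: 0.772
```

```bash
cat >> h.py <<'E'
def state():
    m=manip.sense(); print(m["t"],m["tcp_pos"].round(4),m["tool_rot"].round(3),m["force"].round(1),round(m["finger_gap"],3)); return m
E
python3 - <<'E'
from h import *
m=state();p=m["tcp_pos"]
zb=p[2]+.004
for n in("scene","top"):
    s=snapshot(n)
    print(n,"top",rim(s,p[0],p[1],zb+.03,.034,1,.007),"foot",rim(s,p[0],p[1],zb,.03,1,.007),[np.round(d["centre"],4) for d in models.pinpoint(s,"wide_collar")[:1]])
    save(s,"p1%s.png"%n,*(((120,110,280,250),5) if n=="scene" else ((400,150,560,290),5)))
E
```

```text
8.0 [ 0.4476 -0.3185  0.0717] [ 0.197  0.98   0.008 -0.008] [ 0.3  0.7 -0.2] 0.772
scene top (array([ 0.4482, -0.3165]), np.float64(13.2)) foot (array([ 0.4454, -0.32  ]), np.float64(14.3)) [array([ 0.4426, -0.3155,  0.0758])]
top top (array([ 0.4579, -0.3259]), np.float64(0.4)) foot (array([ 0.4525, -0.3143]), np.float64(0.3)) []
```

View pics/p1scene.png

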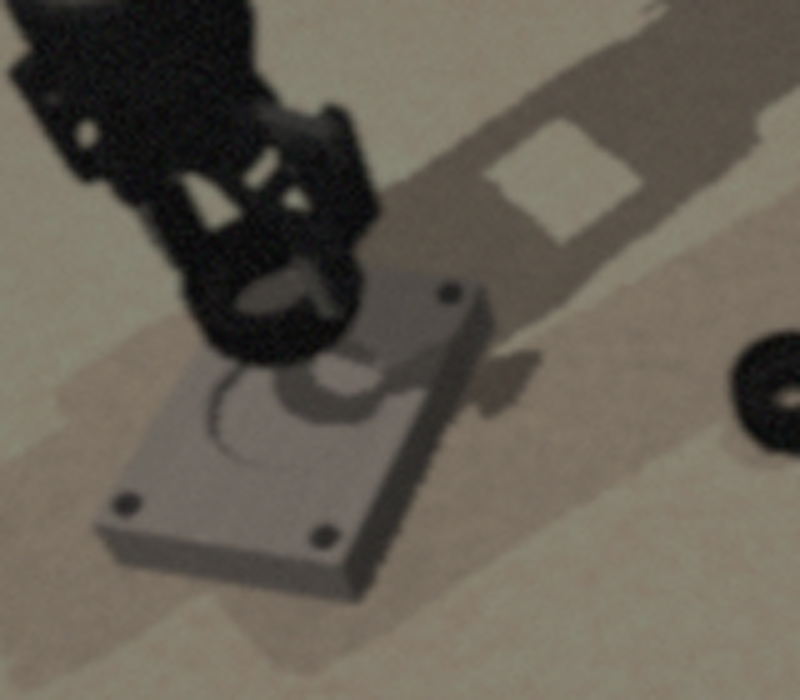

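Call:
{"name": "jog_arm", "arguments": {
  "commands": [
    [60,0.4,-1.0,0,0],
    [60,0,0,-0.8,0],
    [60,0,0,-0.8,0],
    [60,0,0,-0.6,0],
    [60,0,0,-0.3,0],
    [60,0,0,0,0],
    [60,0,0,0,0]
  ]
}}

```text
t: 8.78
tcp_pos: [0.4519, -0.3258, 0.0448]
tool_rot: [0.195, 0.981, 0.009, -0.008]
force: [-0.5, -0.9, -0.8]
finger_gap: 0.773
```

```bash
python3 - <<'E'
from h import *
m=state();p=m["tcp_pos"]
zb=p[2]+.004
s=snapshot("scene")
print("top",rim(s,p[0],p[1],zb+.03,.034,1,.007),"foot",rim(s,p[0],p[1],zb,.03,1,.007),"seat",rim(s,.452,-.328,.03,.039,None,.005),[np.round(d["centre"],4) for d in models.pinpoint(s,"wide_collar")[:1]])
E
```

```text
8.7833 [ 0.4519 -0.3258  0.0448] [ 0.195  0.981  0.009 -0.008] [-0.5 -0.9 -0.8] 0.773
top (array([ 0.4535, -0.3228]), np.float64(11.7)) foot (array([ 0.4495, -0.3278]), np.float64(13.2)) seat (array([ 0.4442, -0.3276]), np.float64(9.0)) [array([ 0.4487, -0.3233,  0.0507])]
```

Call:
{"name": "jog_arm", "arguments": {
  "commands": [
    [60,0.05,-0.25,-0.6,0],
    [60,0,0,-0.5,0],
    [60,0,0,-0.4,0],
    [60,0,0,-0.3,0],
    [60,0,0,-0.3,0],
    [60,0,0,0,0]
  ]
}}

```text
t: 9.38
tcp_pos: [0.453, -0.3293, 0.0226]
tool_rot: [0.195, 0.981, 0.008, -0.007]
force: [0.1, -0.0, -0.6]
finger_gap: 0.769
```

Call:
{"name": "jog_arm", "arguments": {
  "commands": [
    [60,0,0,-0.3,0],
    [60,0,0,-0.2,0],
    [60,0,0,-0.2,0],
    [60,0,0,0,0]
  ]
}}

```text
t: 9.72
tcp_pos: [0.453, -0.3294, 0.0161]
tool_rot: [0.195, 0.981, 0.008, -0.007]
force: [0.1, 1.1, 0.8]
finger_gap: 0.772
```

Call:
{"name": "jog_arm", "arguments": {
  "commands": [
    [60,0,0,-0.15,0],
    [60,0,0,-0.15,0],
    [60,0,0,0,0]
  ]
}}

```text
t: 9.97
tcp_pos: [0.4533, -0.3296, 0.0166]
tool_rot: [0.195, 0.981, 0.007, -0.007]
force: [0.5, 0.4, -0.5]
finger_gap: 0.77
```

```bash
python3 - <<'E'
from h import *
state()
s=snapshot("scene"); save(s,"p2.png",(120,110,280,250),5)
E
```

```text
9.9667 [ 0.4533 -0.3296  0.0166] [ 0.195  0.981  0.007 -0.007] [ 0.5  0.4 -0.5] 0.77
```

View pics/p2.png

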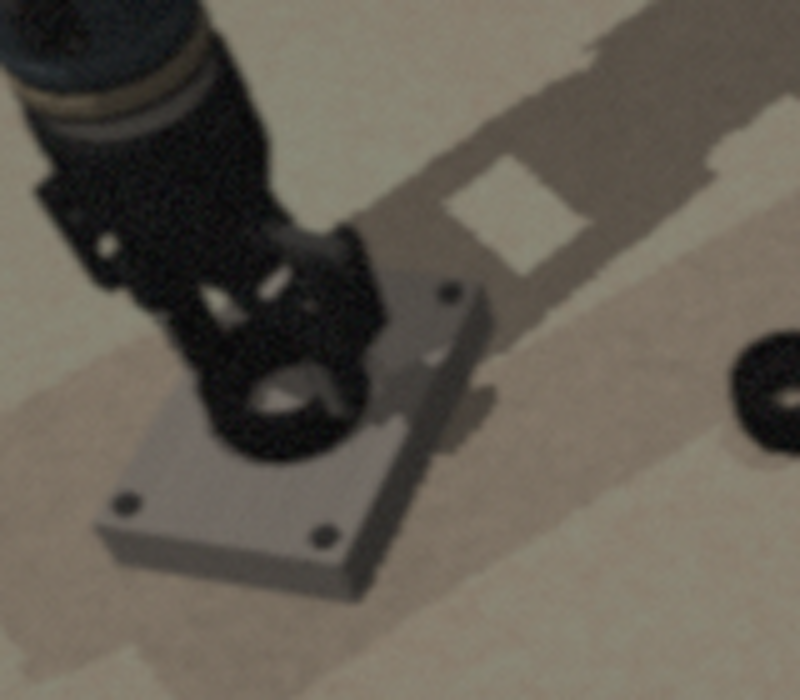

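It is home (z stopped at 16.6 mm, about 18 expected). Releasing and lifting.

Call:
{"name": "jog_arm", "arguments": {
  "commands": [
    [85,0,0,0,0],
    [100,0,0,0,0],
    [100,0,0,0,0],
    [100,0,0,1.0,0],
    [100,0,0,2.0,0],
    [100,0,0,3,0],
    [100,0,0,2,0],
    [100,0,0,0,0]
  ]
}}

```text
t: 10.68
tcp_pos: [0.4524, -0.3287, 0.0987]
tool_rot: [0.195, 0.981, 0.009, -0.008]
force: [-0.7, -0.7, -0.3]
finger_gap: 1.003
```

Call:
{"name": "jog_arm", "arguments": {
  "commands": [
    [100,0,2,0,0],
    [100,0,3.5,0,0],
    [100,0,4,0,0],
    [100,0,4,0,0],
    [100,0,4,0,0],
    [100,0,3,0,0],
    [100,0,1,0,0],
    [100,0,0,0,0]
  ]
}}

```text
t: 11.35
tcp_pos: [0.4519, -0.1113, 0.1013]
tool_rot: [0.198, 0.98, 0.005, -0.004]
force: [0.3, -0.3, -0.9]
finger_gap: 1.001
```

```bash
python3 - <<'E'
from h import *
state()
for n in("scene","top"):
    s=snapshot(n); z=.052
    print(n,rim(s,.451,-.328,z,.034,1),rim(s,.451,-.328,z,.0295,None),[np.round(d["centre"],4) for d in models.pinpoint(s,"wide_collar")[:1]],"narrow",rim(s,.445,-.112,.03,.0265,1),[np.round(d["centre"],4) for d in models.pinpoint(s,"narrow_collar")[:1]])
E
```

```text
11.35 [ 0.4519 -0.1113  0.1013] [ 0.198  0.98   0.005 -0.004] [ 0.3 -0.3 -0.9] 1.001
scene (array([ 0.4551, -0.3269]), np.float64(23.0)) (array([ 0.4497, -0.33  ]), np.float64(25.2)) [array([ 0.4478, -0.325 ,  0.0197])] narrow (array([ 0.4495, -0.1135]), np.float64(17.9)) [array([ 0.4484, -0.1115, -0.0013])]
top (array([ 0.4503, -0.3284]), np.float64(22.0)) (array([ 0.45  , -0.3338]), np.float64(24.3)) [] narrow (array([ 0.443, -0.091]), np.float64(11.5)) []
```

Call:
{"name": "jog_arm", "arguments": {
  "commands": [
    [100,-0.6,0,-1.5,0],
    [90,0,0,-2.5,0],
    [90,0,0,-2.5,0],
    [90,0,0,-2,0],
    [90,0,0,-1.0,0],
    [90,0,0,-0.3,0],
    [90,0,0,0,0],
    [90,0,0,0,0]
  ]
}}

```text
t: 12.32
tcp_pos: [0.453, -0.1285, 0.0001]
tool_rot: [0.208, 0.978, 0.002, 0.004]
force: [-0.1, -0.5, 0.6]
finger_gap: 0.903
```

Call:
{"name": "jog_arm", "arguments": {
  "commands": [
    [95,-0.6,1.6,0,0],
    [95,0,0,0,0],
    [95,0,0,0,0]
  ]
}}

```text
t: 12.57
tcp_pos: [0.4481, -0.1131, 0.0019]
tool_rot: [0.209, 0.978, 0.001, 0.006]
force: [-0.3, -0.3, -0.1]
finger_gap: 0.95
```

```bash
python3 - <<'E'
from h import *
state()
s=snapshot("scene")
print(rim(s,.445,-.112,.03,.0265,1),rim(s,.445,-.112,0,.0225,1),[np.round(d["centre"],4) for d in models.pinpoint(s,"narrow_collar")[:1]])
state()
E
```

```text
12.5667 [ 0.4481 -0.1131  0.0019] [0.209 0.978 0.001 0.006] [-0.3 -0.3 -0.1] 0.95
(array([ 0.4489, -0.1142]), np.float64(15.4)) (array([ 0.445 , -0.1143]), np.float64(18.5)) [array([ 0.4451, -0.1124, -0.0013])]
12.6667 [ 0.4475 -0.1127  0.0018] [0.209 0.978 0.001 0.005] [-0.4  0.7 -0.9] 0.949
```

Ring unmoved and centred. Closing.

Call:
{"name": "jog_arm", "arguments": {
  "commands": [
    [70,-0.1,-0.1,-0.2,0],
    [50,0,0,0,0],
    [50,0,0,0,0],
    [50,0,0,0,0],
    [50,0,0,0,0],
    [50,0,0,0,0],
    [50,0,0,0,0]
  ]
}}

```text
t: 13.25
tcp_pos: [0.4478, -0.1143, 0.0015]
tool_rot: [0.209, 0.978, 0.001, 0.007]
force: [-0.7, 0.7, -0.7]
finger_gap: 0.587
```

Call:
{"name": "jog_arm", "arguments": {
  "commands": [
    [45,0,0,0.5,0],
    [45,0,0,1.5,0],
    [45,0,0,2.5,0],
    [45,0,0,2.5,0],
    [45,0,0,2.5,0],
    [45,0,0,1.5,0],
    [45,0,0,0.3,0],
    [45,0,0,0,0]
  ]
}}

```text
t: 13.92
tcp_pos: [0.4457, -0.1137, 0.1188]
tool_rot: [0.209, 0.978, 0.001, 0.005]
force: [-1.0, 1.1, -1.0]
finger_gap: 0.58
```

Call:
{"name": "jog_arm", "arguments": {
  "commands": [
    [45,0,-2,0.3,0],
    [45,0,-3.5,0.2,0],
    [45,0,-4,0.2,0],
    [45,0,-4,0.2,0],
    [45,0.2,-3.5,0.2,0],
    [45,0.2,-2,0,0],
    [45,0,0,0,0],
    [45,0,0,0,0]
  ]
}}

```text
t: 14.58
tcp_pos: [0.4431, -0.3077, 0.1217]
tool_rot: [0.208, 0.978, 0.005, -0.002]
force: [0.3, 0.8, -0.1]
finger_gap: 0.582
```

Call:
{"name": "jog_arm", "arguments": {
  "commands": [
    [45,0,0,0,0],
    [45,0,0,0,0]
  ]
}}

```text
t: 14.75
tcp_pos: [0.4414, -0.3052, 0.1194]
tool_rot: [0.208, 0.978, 0.007, -0.004]
force: [1.1, 0.9, -0.2]
finger_gap: 0.584
```

Call:
{"name": "jog_arm", "arguments": {
  "commands": [
    [45,0.6,-1.2,0,0],
    [45,0.5,-1.0,-1.0,0],
    [45,0,0,-1.0,0],
    [45,0,0,-1.0,0],
    [45,0,0,-0.8,0],
    [45,0,0,-0.4,0],
    [45,0,0,0,0],
    [45,0,0,0,0]
  ]
}}

```text
t: 15.42
tcp_pos: [0.449, -0.3131, 0.0717]
tool_rot: [0.203, 0.979, 0.012, -0.011]
force: [-0.3, 0.3, -0.2]
finger_gap: 0.587
```

```bash
python3 - <<'E'
from h import *
m=state();p=m["tcp_pos"];zb=p[2]-.0015
s=snapshot("scene")
print("top",rim(s,p[0],p[1],zb+.03,.0265,1,.007),"foot",rim(s,p[0],p[1],zb,.0225,None,.007),"wide",rim(s,.452,-.328,.052,.034,1,.006),[np.round(d["centre"],4) for k in("narrow_collar","wide_collar") for d in models.pinpoint(s,k)[:2]])
save(s,"p3.png",(120,110,280,250),5)
E
```

```text
15.4167 [ 0.449  -0.3131  0.0717] [ 0.203  0.979  0.012 -0.011] [-0.3  0.3 -0.2] 0.587
top (array([ 0.4506, -0.3097]), np.float64(12.1)) foot (array([ 0.4494, -0.3109]), np.float64(8.5)) wide (array([ 0.4564, -0.3264]), np.float64(13.8)) [array([ 0.4466, -0.3086,  0.0691]), array([ 0.4474, -0.3243,  0.0194])]
```

View pics/p3.png

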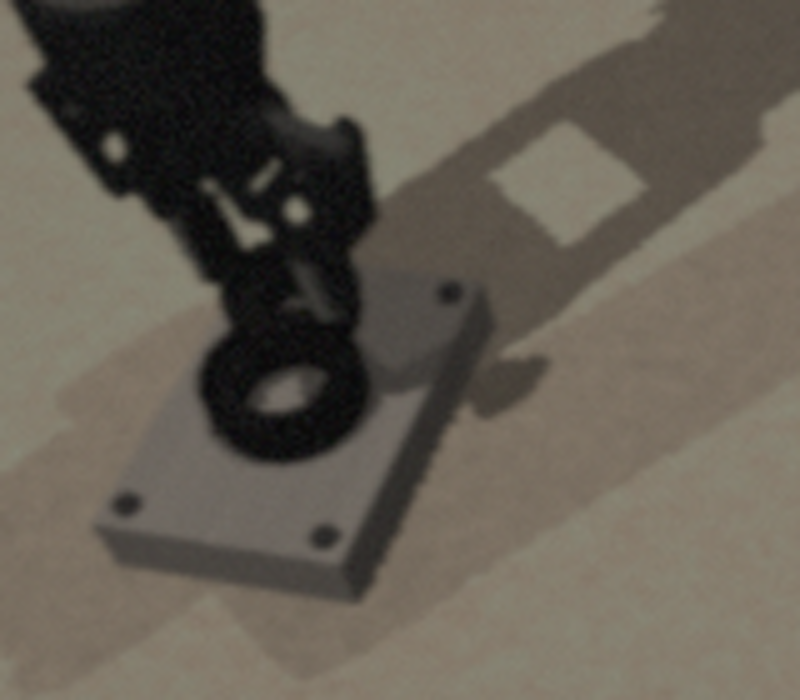

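Call:
{"name": "jog_arm", "arguments": {
  "commands": [
    [45,0.3,-1.6,0,0],
    [45,0,0,0,0],
    [45,0,0,0,0],
    [45,0,0,0,0]
  ]
}}

```text
t: 15.9
tcp_pos: [0.453, -0.3304, 0.0742]
tool_rot: [0.203, 0.979, 0.011, -0.009]
force: [-0.1, -0.1, -0.9]
finger_gap: 0.583
```

Call:
{"name": "jog_arm", "arguments": {
  "commands": [
    [45,0,0.1,-0.6,0],
    [45,0,0,-0.6,0],
    [45,0,0,-0.5,0],
    [45,0,0,-0.3,0],
    [45,0,0,0,0],
    [45,0,0,0,0]
  ]
}}

```text
t: 16.4
tcp_pos: [0.4519, -0.3266, 0.0519]
tool_rot: [0.203, 0.979, 0.012, -0.01]
force: [0.3, 0.4, -0.8]
finger_gap: 0.586
```

Call:
{"name": "jog_arm", "arguments": {
  "commands": [
    [45,0.1,-0.25,-0.2,0],
    [45,0,0,-0.2,0],
    [45,0,0,-0.2,0],
    [45,0,0,-0.2,0],
    [45,0,0,0,0]
  ]
}}

```text
t: 16.82
tcp_pos: [0.4526, -0.3291, 0.0455]
tool_rot: [0.203, 0.979, 0.012, -0.011]
force: [-0.2, 0.1, 1.5]
finger_gap: 0.585
```

Call:
{"name": "jog_arm", "arguments": {
  "commands": [
    [45,0,0,-0.2,0],
    [45,0,0,-0.2,0],
    [45,0,0,0,0]
  ]
}}

```text
t: 17.07
tcp_pos: [0.4527, -0.3292, 0.0459]
tool_rot: [0.202, 0.979, 0.012, -0.01]
force: [-0.4, 1.0, -0.4]
finger_gap: 0.581
```

Stopped at the expected home height. Releasing, then moving toward the chamber.

Call:
{"name": "jog_arm", "arguments": {
  "commands": [
    [65,0,0,0,0],
    [75,0,0,0,0],
    [75,0,0,0,0],
    [75,0,0,1.0,0],
    [75,0,0,2.0,0],
    [75,0,0,3,0],
    [75,0,0,1,0],
    [75,0,0,0,0]
  ]
}}

```text
t: 17.73
tcp_pos: [0.4521, -0.329, 0.1181]
tool_rot: [0.203, 0.979, 0.012, -0.011]
force: [1.3, -0.5, -0.4]
finger_gap: 0.747
```

Call:
{"name": "jog_arm", "arguments": {
  "commands": [
    [75,0,2,0,0],
    [75,0,3.5,0,0],
    [75,0,4,0,0],
    [75,0,4,0,0],
    [75,0,4,0,0],
    [75,0,4,0,0],
    [75,0,4,0,0],
    [75,0,4,0,0]
  ]
}}

```text
t: 18.4
tcp_pos: [0.4525, -0.0354, 0.1159]
tool_rot: [0.211, 0.977, 0.008, -0.007]
force: [1.3, -0.1, 0.1]
finger_gap: 0.747
```

Call:
{"name": "jog_arm", "arguments": {
  "commands": [
    [75,0,4,0,0],
    [75,0,4,0,0],
    [75,0,4,0,0],
    [75,0,2,0,0],
    [75,0,0,0,0],
    [75,0,0,0,0]
  ]
}}

```text
t: 18.9
tcp_pos: [0.4468, 0.1179, 0.1121]
tool_rot: [0.206, 0.978, 0.008, -0.01]
force: [0.1, -0.1, -0.1]
finger_gap: 0.747
```

```bash
python3 - <<'E'
from h import *
state()
for n in("scene","top"):
    s=snapshot(n)
    print(n,"w",rim(s,.452,-.329,.052,.034,1),"n",rim(s,.452,-.329,.074,.0265,None,.006),rim(s,.452,-.329,.074,.022,None,.006),[np.round(d["centre"],4) for k in("narrow_collar","wide_collar","chamber") for d in models.pinpoint(s,k)[:3]])
    if n=="scene": save(s,"p4.png",(130,120,230,220),6)
E
```

```text
18.9 [0.4468 0.1179 0.1121] [ 0.206  0.978  0.008 -0.01 ] [ 0.1 -0.1 -0.1] 0.747
scene w (array([ 0.4426, -0.3344]), np.float64(16.2)) n (array([ 0.4542, -0.3266]), np.float64(22.1)) (array([ 0.4486, -0.3288]), np.float64(18.8)) [array([ 0.4526, -0.3284,  0.0437]), array([ 0.4478, -0.3281,  0.0178]), array([3.766e-01, 1.785e-01, 3.000e-04]), array([0.5125, 0.0857, 0.0015]), array([0.4385, 0.1224, 0.0014])]
top w (array([ 0.4499, -0.327 ]), np.float64(36.4)) n (array([ 0.4492, -0.3283]), np.float64(24.9)) (array([ 0.4496, -0.3337]), np.float64(21.6)) [array([ 0.4509, -0.3266,  0.0439]), array([ 0.4468, -0.3292,  0.026 ]), array([ 0.5152,  0.0882, -0.005 ])]
```

View pics/p4.png

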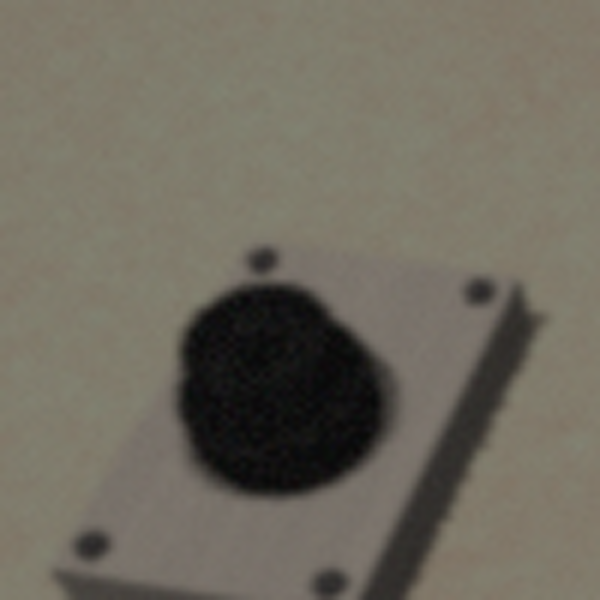

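Call:
{"name": "jog_arm", "arguments": {
  "commands": [
    [80,-0.4,0.4,-1.0,0],
    [80,0,0,-1.5,0],
    [80,0,0,-1.5,0],
    [80,0,0,-1.0,0],
    [80,0,0,-0.5,0],
    [80,0,0,0,0],
    [80,0,0,0,0]
  ]
}}

```text
t: 19.88
tcp_pos: [0.4469, 0.1156, 0.0571]
tool_rot: [0.213, 0.977, 0.009, -0.007]
force: [-0.1, 0.9, 0.2]
finger_gap: 0.797
```

Call:
{"name": "jog_arm", "arguments": {
  "commands": [
    [80,-0.4,0.65,0,0],
    [80,0,0,0,0],
    [80,0,0,-1.0,0],
    [80,0,0,-1.0,0],
    [80,0,0,-0.5,0],
    [80,0,0,0,0],
    [80,0,0,0,0]
  ]
}}

```text
t: 20.47
tcp_pos: [0.4452, 0.1233, 0.035]
tool_rot: [0.213, 0.977, 0.01, -0.003]
force: [-0.5, 0.2, 0.3]
finger_gap: 0.801
```

Call:
{"name": "jog_arm", "arguments": {
  "commands": [
    [80,-0.15,-0.1,-1.0,0],
    [80,0,0,-1.0,0],
    [80,0,0,-0.7,0],
    [80,0,0,-0.3,0],
    [80,0,0,0,0],
    [80,0,0,0,0]
  ]
}}

```text
t: 20.97
tcp_pos: [0.446, 0.1228, 0.0066]
tool_rot: [0.212, 0.977, 0.011, 0.0]
force: [-0.2, -0.4, -0.4]
finger_gap: 0.802
```

```bash
python3 - <<'E'
from h import *
s=snapshot("scene")
print(rim(s,.444,.122,.03,.019,None,.006),rim(s,.444,.122,.03,.0165,None,.006))
save(s,"c1.png",(330,120,450,230),6)
state()
E
```

```text
(array([0.4445, 0.12  ]), np.float64(9.4)) (array([0.4448, 0.1221]), np.float64(10.0))
21.0167 [0.4461 0.1228 0.0067] [0.212 0.977 0.011 0.   ] [-0.7 -1.1  0.2] 0.798
```

View pics/c1.png

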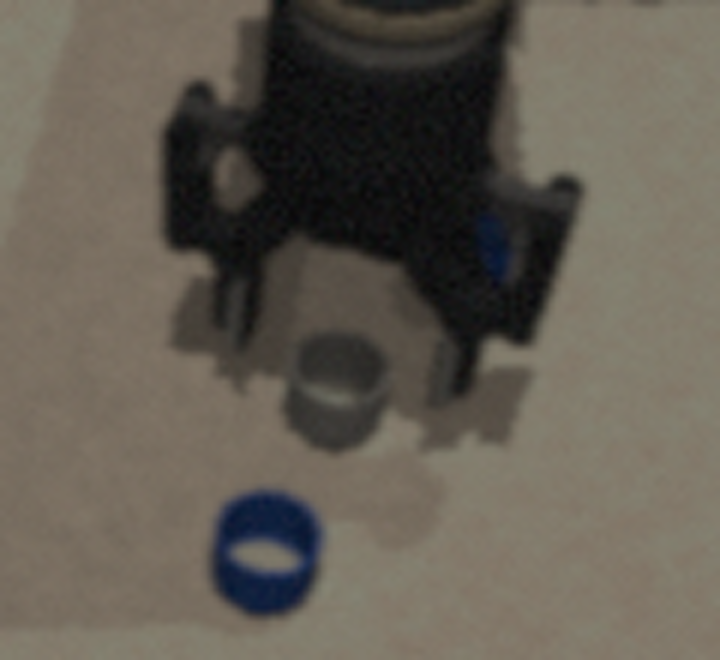

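The steel chamber at (337,390) stands between the fingers and the blue ones are clear. Closing.

Call:
{"name": "jog_arm", "arguments": {
  "commands": [
    [70,-0.15,-0.05,-0.35,0],
    [50,0,0,0,0],
    [36,0,0,0,0],
    [36,0,0,0,0],
    [36,0,0,0,0],
    [36,0,0,0,0],
    [36,0,0,0,0],
    [36,0,0,0,0]
  ]
}}

```text
t: 21.68
tcp_pos: [0.4452, 0.1222, 0.0045]
tool_rot: [0.212, 0.977, 0.011, 0.002]
force: [0.1, 0.3, -0.2]
finger_gap: 0.401
```

Call:
{"name": "jog_arm", "arguments": {
  "commands": [
    [30,0,0,0.5,0],
    [30,0,0,1.5,0],
    [30,0,0,2.5,0],
    [30,0,0,3,0],
    [30,0,0,3,0],
    [30,0,0,2,0],
    [30,0,0,0.5,0],
    [30,0,0,0,0]
  ]
}}

```text
t: 22.35
tcp_pos: [0.442, 0.1221, 0.1397]
tool_rot: [0.213, 0.977, 0.01, -0.001]
force: [0.3, 0.3, -0.6]
finger_gap: 0.404
```

Call:
{"name": "jog_arm", "arguments": {
  "commands": [
    [30,0,-1.5,0.3,0],
    [30,0,-3,0.2,0],
    [30,0,-4,0.2,0],
    [30,0,-4,0.2,0],
    [30,0.2,-4,0.2,0],
    [30,0.2,-4,0.2,0],
    [30,0.2,-4,0.2,0],
    [30,0.2,-4,0.2,0]
  ]
}}

```text
t: 23.02
tcp_pos: [0.4411, -0.1643, 0.1484]
tool_rot: [0.205, 0.979, 0.013, -0.01]
force: [0.4, -0.5, -0.7]
finger_gap: 0.405
```

Call:
{"name": "jog_arm", "arguments": {
  "commands": [
    [30,0.2,-4,0.2,0],
    [30,0.2,-4,0.2,0],
    [30,0.2,-4,0.2,0],
    [30,0.2,-3,0.2,0],
    [30,0.2,-1,0,0],
    [30,0,0,0,0],
    [30,0,0,0,0],
    [30,0,0,0,0]
  ]
}}

```text
t: 23.68
tcp_pos: [0.4444, -0.337, 0.1431]
tool_rot: [0.211, 0.977, 0.018, -0.017]
force: [-0.3, 0.5, 0.2]
finger_gap: 0.397
```

Call:
{"name": "jog_arm", "arguments": {
  "commands": [
    [30,0.8,0.8,0,0],
    [30,0,0,-0.8,0],
    [30,0,0,-1.0,0],
    [30,0,0,-1.0,0],
    [30,0,0,-0.8,0],
    [30,0,0,-0.4,0],
    [30,0,0,0,0],
    [30,0,0,0,0]
  ]
}}

```text
t: 24.35
tcp_pos: [0.4519, -0.3169, 0.0968]
tool_rot: [0.207, 0.978, 0.022, -0.021]
force: [0.4, 0.6, -0.6]
finger_gap: 0.397
```

```bash
python3 - <<'E'
from h import *
m=state();p=m["tcp_pos"];zb=p[2]-.0045
s=snapshot("scene")
print("top",rim(s,p[0],p[1],zb+.03,.0165,None,.006),rim(s,p[0],p[1],zb+.03,.019,None,.006),"narrow",rim(s,.452,-.328,.074,.0265,None,.006),[(k,np.round(d["centre"],4)) for k in("narrow_collar","chamber") for d in models.pinpoint(s,k)[:4]])
E
```

```text
24.35 [ 0.4519 -0.3169  0.0968] [ 0.207  0.978  0.022 -0.021] [ 0.4  0.6 -0.6] 0.397
top (array([ 0.451 , -0.3099]), np.float64(11.5)) (array([ 0.4536, -0.312 ]), np.float64(14.7)) narrow (array([ 0.4549, -0.3265]), np.float64(11.6)) [('narrow_collar', array([ 0.4542, -0.3285,  0.0407])), ('chamber', array([5.157e-01, 8.410e-02, 4.000e-04])), ('chamber', array([ 0.3777,  0.1794, -0.0005])), ('chamber', array([ 0.4497, -0.3166,  0.0927]))]
```

Call:
{"name": "jog_arm", "arguments": {
  "commands": [
    [30,0.1,-1.2,0,0],
    [30,0,0,0,0],
    [30,0,0,-0.3,0],
    [30,0,0,-0.3,0],
    [30,0,0,0,0],
    [30,0,0,0,0]
  ]
}}

```text
t: 25.0
tcp_pos: [0.4542, -0.3336, 0.0928]
tool_rot: [0.208, 0.978, 0.019, -0.018]
force: [0.2, -0.3, -1.1]
finger_gap: 0.401
```

```bash
python3 - <<'E'
from h import *
m=state();p=m["tcp_pos"];zb=p[2]-.0045
s=snapshot("scene")
print("top",rim(s,p[0],p[1],zb+.03,.0165,None,.006),rim(s,p[0],p[1],zb+.03,.019,None,.006),[(k,np.round(d["centre"],4)) for k in("narrow_collar","chamber") for d in models.pinpoint(s,k)[:4]])
save(s,"p5.png",(120,110,240,220),6)
E
```

```text
25.0 [ 0.4542 -0.3336  0.0928] [ 0.208  0.978  0.019 -0.018] [ 0.2 -0.3 -1.1] 0.401
top (array([ 0.4542, -0.3259]), np.float64(11.5)) (array([ 0.4564, -0.3284]), np.float64(14.9)) [('narrow_collar', array([ 0.4524, -0.327 ,  0.0416])), ('narrow_collar', array([ 0.4478, -0.3254,  0.0213])), ('chamber', array([ 0.3794,  0.1791, -0.0015])), ('chamber', array([ 0.5143,  0.0845, -0.001 ])), ('chamber', array([ 6.394e-01,  2.125e-01, -2.000e-04])), ('chamber', array([ 0.4495, -0.3341,  0.0882]))]
```

View pics/p5.png

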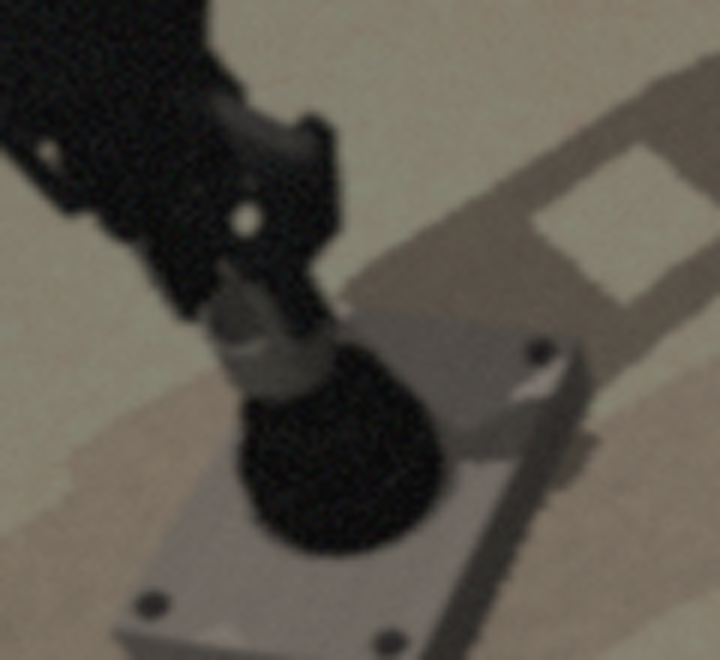

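Call:
{"name": "jog_arm", "arguments": {
  "commands": [
    [30,-0.05,0.35,-0.3,0],
    [30,0,0,-0.3,0],
    [30,0,0,-0.2,0],
    [30,0,0,0,0],
    [30,0,0,0,0]
  ]
}}

```text
t: 25.57
tcp_pos: [0.4536, -0.3286, 0.084]
tool_rot: [0.207, 0.978, 0.02, -0.019]
force: [-0.4, 0.2, -0.8]
finger_gap: 0.402
```

Call:
{"name": "jog_arm", "arguments": {
  "commands": [
    [30,0,-0.1,-0.3,0],
    [30,0,0,-0.3,0],
    [30,0,0,-0.2,0],
    [30,0,0,-0.2,0],
    [30,0,0,0,0]
  ]
}}

```text
t: 25.98
tcp_pos: [0.4537, -0.3299, 0.0729]
tool_rot: [0.207, 0.978, 0.02, -0.019]
force: [0.1, -0.1, -0.6]
finger_gap: 0.406
```

Call:
{"name": "jog_arm", "arguments": {
  "commands": [
    [30,0,0,-0.15,0],
    [30,0,0,-0.15,0],
    [30,0,0,-0.15,0],
    [30,0,0,0,0]
  ]
}}

```text
t: 26.32
tcp_pos: [0.4538, -0.3302, 0.0704]
tool_rot: [0.207, 0.978, 0.019, -0.019]
force: [-0.1, 0.0, 0.3]
finger_gap: 0.402
```

Call:
{"name": "jog_arm", "arguments": {
  "commands": [
    [45,0,0,-0.1,0],
    [60,0,0,0,0],
    [60,0,0,0,0],
    [60,0,0,1.0,0],
    [60,0,0,2.0,0],
    [60,0,0,3,0],
    [60,0,0,1,0],
    [60,0,0,0,0]
  ]
}}

```text
t: 26.98
tcp_pos: [0.4531, -0.3295, 0.1424]
tool_rot: [0.207, 0.978, 0.02, -0.02]
force: [-0.6, 0.4, -0.0]
finger_gap: 0.597
```

Call:
{"name": "jog_arm", "arguments": {
  "commands": [
    [60,2,1,0,0],
    [60,3,2,0,0],
    [60,3,2,0,0],
    [60,3,2,0,0],
    [60,3,2,0,0],
    [60,2,1,0,0],
    [60,0,0,0,0],
    [60,0,0,0,0]
  ]
}}

```text
t: 27.65
tcp_pos: [0.618, -0.2252, 0.1418]
tool_rot: [0.209, 0.977, 0.02, -0.02]
force: [-1.3, -1.3, -1.0]
finger_gap: 0.601
```

```bash
python3 - <<'E'
from h import *
state()
for n in("scene","top"):
    s=snapshot(n)
    print(n,"ch in",rim(s,.452,-.329,.096,.0165,None,.006),"out",rim(s,.452,-.329,.096,.019,None,.006),[(k,np.round(d["centre"],4)) for k in("narrow_collar","wide_collar","chamber","lid") for d in models.pinpoint(s,k)[:4]],"lid",rim(s,.64,-.203,.011,.021,None),rim(s,.64,-.203,.033,.008,None,.006))
    save(s,"q%s.png"%n,*(((120,120,270,300),4) if n=="scene" else ((380,100,540,290),4)))
E
```

```text
27.65 [ 0.618  -0.2252  0.1418] [ 0.209  0.977  0.02  -0.02 ] [-1.3 -1.3 -1. ] 0.601
scene ch in (array([ 0.445 , -0.3303]), np.float64(1.2)) out (array([ 0.4589, -0.3328]), np.float64(1.3)) [('chamber', array([5.134e-01, 8.540e-02, 5.000e-04])), ('chamber', array([3.776e-01, 1.793e-01, 1.000e-04])), ('chamber', array([ 4.504e-01, -3.264e-01,  4.000e-04])), ('lid', array([ 0.636 , -0.2009,  0.0023]))] lid (array([ 0.6428, -0.1986]), np.float64(29.2)) (array([ 0.6416, -0.1998]), np.float64(26.3))
top ch in (array([ 0.4533, -0.3194]), np.float64(3.6)) out (array([ 0.4527, -0.3218]), np.float64(3.6)) [] lid (array([ 0.6305, -0.205 ]), np.float64(0.3)) (array([ 0.6371, -0.1989]), np.float64(0.4))
```

View pics/qscene.png

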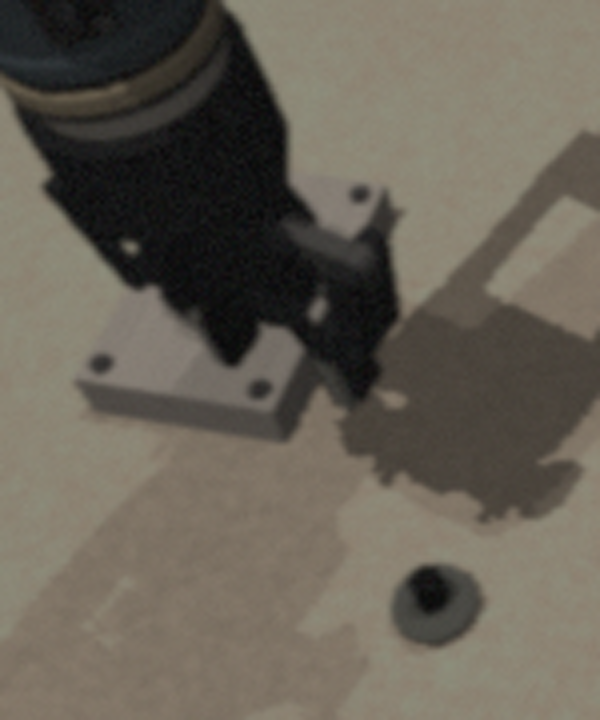

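The stack is hidden behind the arm here, so I'll check it when the arm is clear. The lid is at crop (435,605). Moving over it.

Call:
{"name": "jog_arm", "arguments": {
  "commands": [
    [60,1.0,1.2,0,0],
    [60,0.8,1.0,-1,0],
    [60,0,0,-2,0],
    [60,0,0,-2,0],
    [60,0,0,-1.5,0],
    [60,0,0,-0.5,0],
    [60,0,0,0,0],
    [60,0,0,0,0]
  ]
}}

```text
t: 28.82
tcp_pos: [0.6413, -0.1976, 0.0688]
tool_rot: [0.21, 0.977, 0.02, -0.017]
force: [0.1, 0.0, 0.7]
finger_gap: 0.603
```

```bash
python3 - <<'E'
from h import *
state()
for n in("scene","top"):
    s=snapshot(n)
    print(n,"lid",rim(s,.64,-.203,.011,.021,None),rim(s,.64,-.203,.033,.008,None,.006),[(k,np.round(d["centre"],4),round(d["score"],2)) for k in("narrow_collar","wide_collar","chamber","lid") for d in models.pinpoint(s,k)[:4]])
    print("ch in",rim(s,.452,-.329,.096,.0165,None,.006),"out",rim(s,.452,-.329,.096,.019,None,.006))
E
```

```text
28.8167 [ 0.6413 -0.1976  0.0688] [ 0.21   0.977  0.02  -0.017] [0.1 0.  0.7] 0.603
scene lid (array([ 0.6431, -0.1987]), np.float64(25.7)) (array([ 0.6422, -0.1995]), np.float64(24.8)) [('chamber', array([0.5134, 0.0851, 0.002 ]), 0.54), ('chamber', array([ 0.3743,  0.1805, -0.0044]), 0.53), ('lid', array([ 6.400e-01, -2.043e-01,  4.000e-04]), 0.55)]
ch in (array([ 0.45  , -0.3349]), np.float64(1.8)) out (array([ 0.4498, -0.33  ]), np.float64(2.0))
top lid (array([ 0.6329, -0.1911]), np.float64(3.9)) (array([ 0.6528, -0.1933]), np.float64(4.3)) []
ch in (array([ 0.4472, -0.3279]), np.float64(0.5)) out (array([ 0.4465, -0.3234]), np.float64(0.5))
```

Call:
{"name": "jog_arm", "arguments": {
  "commands": [
    [60,-0.05,-0.2,-1.0,0],
    [60,0,0,-1.0,0],
    [60,0,0,-0.8,0],
    [60,0,0,-0.4,0],
    [60,0,0,0,0],
    [60,0,0,0,0]
  ]
}}

```text
t: 29.82
tcp_pos: [0.6398, -0.2013, 0.0336]
tool_rot: [0.211, 0.977, 0.02, -0.017]
force: [-0.3, -0.4, -1.2]
finger_gap: 0.601
```

Call:
{"name": "jog_arm", "arguments": {
  "commands": [
    [60,0,0,-0.7,0],
    [60,0,0,-0.6,0],
    [60,0,0,-0.4,0],
    [60,0,0,0,0],
    [60,0,0,0,0]
  ]
}}

```text
t: 30.23
tcp_pos: [0.6398, -0.2012, 0.0145]
tool_rot: [0.211, 0.977, 0.02, -0.017]
force: [0.2, 1.0, 0.3]
finger_gap: 0.599
```

Call:
{"name": "jog_arm", "arguments": {
  "commands": [
    [45,0,0,0,0],
    [30,0,0,0,0],
    [15,0,0,0,0],
    [8,0,0,0,0],
    [8,0,0,0,0],
    [8,0,0,0,0],
    [8,0,0,0,0]
  ],
  "squeeze": 30
}}

```text
t: 30.82
tcp_pos: [0.6407, -0.2015, 0.0158]
tool_rot: [0.211, 0.977, 0.02, -0.015]
force: [0.3, 0.7, -0.6]
finger_gap: 0.078
```

Call:
{"name": "jog_arm", "arguments": {
  "commands": [
    [5,0,0,0,0],
    [5,0,0,0,0],
    [5,0,0,0,0]
  ]
}}

```text
t: 31.07
tcp_pos: [0.6408, -0.2016, 0.0161]
tool_rot: [0.211, 0.977, 0.02, -0.015]
force: [0.7, -0.3, 0.4]
finger_gap: 0.056
```

Call:
{"name": "jog_arm", "arguments": {
  "commands": [
    [30,0,0,0,0],
    [60,0,0,0.5,0],
    [60,0,0,1.0,0],
    [60,0,0,0.5,0],
    [60,0,0,0,0],
    [60,0,0,0,0]
  ]
}}

```text
t: 31.57
tcp_pos: [0.641, -0.2017, 0.0387]
tool_rot: [0.211, 0.977, 0.02, -0.015]
force: [-0.2, -0.1, 0.2]
finger_gap: 0.598
```

```bash
python3 - <<'E'
from h import *
state()
s=snapshot("scene")
print("lid",rim(s,.64,-.203,.011,.021,None),rim(s,.64,-.203,.033,.008,None,.01),[(k,np.round(d["centre"],4),round(d["score"],2)) for k in("lid",) for d in models.pinpoint(s,k)[:4]])
print([np.round(d["centre"],4) for d in models.find_in(s,"lid")[:2]])
# ascii crop around the lid
u=proj(s,(.64,-.2,.02)).astype(int); g=s["image"].mean(2)
print(u); c=g[u[1]-24:u[1]+20,u[0]-26:u[0]+26]
for r in c: print("".join(" .:-=+*#%@"[9-min(9,int(v/16))] for v in r))
E
```

```text
31.5667 [ 0.641  -0.2017  0.0387] [ 0.211  0.977  0.02  -0.015] [-0.2 -0.1  0.2] 0.598
lid (array([ 0.6428, -0.1986]), np.float64(21.8)) (array([ 0.6512, -0.1951]), np.float64(19.9)) [('lid', array([ 0.6394, -0.2048,  0.001 ]), 0.54)]
[array([ 0.6454, -0.202 ,  0.012 ])]
[227 267]
@%@%%@%@%%@%%%%%##%%%%%%%%%###%%%%#%%%%%%%%%#*++++++
%@%%@@@%%@%%%%%%#%%%%%%%%%#**##%%%%%%%%%%%%%#*++++++
%@%%%@%@%%%%%%%%%%%%%%%%%#***#%%%%%%%@@%@@%%#*++++++
@@@@@@@%%@%%%%%%%%%%%%%%#*+*##%%%%%%%@%%%%%%#*++++++
%@@@@@@@@%###%%%%%%%%%%%#***#%%%%%%%%%%%%%@%#*++++++
%@@%@%%%%%#**#%%%%%%%%%%#**#%#%%%%%@%%%%@%%%#*++++++
#%@@%%@@%#*++*##%%%%%%%%%%#%%#%%%%%%@%%%%%%#*+++++++
#%%%@%%%%*++++*####%%%%%%%%%%%%%%%%%%%%@%%#*++++++++
*#%@@@%%#*+++++++***#%%%%%%%#%%%%%@@%%%%%%#*++++++++
=*#%%@@#*++++++++++**#%@%%%%%%%%%%%%%%%%%#*+++++++++
=+#%%%%#*++++++++++++*#%%%%%%%%%%%%%%%%%#*++++++++++
-=+#%#*++++++=++++++++*#%%%%%%%%%%%%%%%%#+++++++++++
:-=+*+======--=+++++++**#%%%%%%%%%%%%%%#*+++++++++++
:::----:-:-:::-=+++++++**#%%%%%%%%%%@%%#*+++++++++++
::::::::::::::-=++++++++**##%%%%%%%%%%#*++++++++++++
:::::::::::::-=++++++++
[... 813 characters left out ...]
:-=-::::...
::::::::::::::::-=++++++++++++++++++++-....:........
:::::::::::::::::==++++++++++++++++++=:.............
:::::::::::::::::-=+++++++++++++++++=-:.............
::::::::::::::::::-+++++++++++++***+-:..............
::::::::::::::::.:-=+++++++++++***=-:...............
::::::.::::::::...:-==++++++****+=-:................
:::::.::::::::::..:::-==+++***+=-::.................
:::::::::::::::::::::::---====-:::..................
:::::::::::::::::::::::::::::::::::.................
::::::::::::::::::::::::::::::.:::..................
::::::::::::::.::::::::::::::::::...................
:::::::::::::::::::::::::::::::.....................
::::::::::::::::::::::::::::::......................
```

```bash
python3 - <<'E'
from h import *
s=snapshot("scene")
zt=np.array([2*(.211*.02-.015*.977),2*(.977*.02+.015*.211),-1]); y=np.array([.41,.91,.03])
T=np.array([.641,-.2017,.0387])
for b in(0,.007,.012,.02): 
    P=T-b*zt
    print(b,P.round(3),[proj(s,P+k*y*.0255).round(1) for k in(-1,0,1)])
print("knob top",proj(s,(.6405,-.2,.033)),proj(s,(.6405,-.2,.011)))
E
```

```text
0 [ 0.641 -0.202  0.039] [array([212.6, 258.4]), array([224.2, 262.8]), array([236.1, 267.3])]
0.007 [ 0.641 -0.202  0.046] [array([211.5, 256.5]), array([223.2, 261. ]), array([235.2, 265.5])]
0.012 [ 0.641 -0.202  0.051] [array([210.8, 255.2]), array([222.5, 259.6]), array([234.5, 264.2])]
0.02 [ 0.641 -0.203  0.059] [array([209.5, 253. ]), array([221.4, 257.5]), array([233.5, 262.1])]
knob top [225.8186841  264.04749137] [228.20149766 269.75831923]
```

Call:
{"name": "jog_arm", "arguments": {
  "commands": [
    [32,0,0.15,-0.5,0],
    [32,0,0,-0.5,0],
    [32,0,0,-0.5,0],
    [32,0,0,-0.3,0],
    [32,0,0,0,0]
  ]
}}

```text
t: 32.18
tcp_pos: [0.6394, -0.1992, 0.0163]
tool_rot: [0.211, 0.977, 0.02, -0.017]
force: [-0.4, 0.6, 1.3]
finger_gap: 0.32
```

Call:
{"name": "jog_arm", "arguments": {
  "commands": [
    [32,0,0,-0.3,0],
    [32,0,0,-0.3,0],
    [32,0,0,-0.2,0],
    [32,0,0,0,0]
  ]
}}

```text
t: 32.52
tcp_pos: [0.6389, -0.1989, 0.0064]
tool_rot: [0.211, 0.977, 0.021, -0.018]
force: [-0.3, -0.4, 0.2]
finger_gap: 0.317
```

Call:
{"name": "jog_arm", "arguments": {
  "commands": [
    [32,0.1,-0.05,-0.3,0],
    [20,0,0,0,0],
    [8,0,0,0,0],
    [8,0,0,0,0],
    [8,0,0,0,0],
    [8,0,0,0,0]
  ]
}}

```text
t: 33.02
tcp_pos: [0.6405, -0.1998, 0.0037]
tool_rot: [0.211, 0.977, 0.02, -0.017]
force: [1.2, -0.3, -0.3]
finger_gap: 0.16
```

Call:
{"name": "jog_arm", "arguments": {
  "commands": [
    [5,0,0,0.5,0],
    [5,0,0,1.5,0],
    [5,0,0,2.5,0],
    [5,0,0,3,0],
    [5,0,0,3,0],
    [5,0,0,2,0],
    [5,0,0,1.0,0],
    [5,0,0,0,0]
  ]
}}

```text
t: 33.68
tcp_pos: [0.6387, -0.1988, 0.1498]
tool_rot: [0.211, 0.977, 0.02, -0.018]
force: [0.5, -0.6, -0.0]
finger_gap: 0.164
```

```bash
python3 - <<'E'
from h import *
m=state();p=m["tcp_pos"];zb=p[2]-.0037
for n in("scene","top"):
    s=snapshot(n)
    print(n,"bench",rim(s,.64,-.2,.011,.021,None,.004),"hand",rim(s,p[0],p[1],zb+.011,.021,None,.007),[(k,np.round(d["centre"],4),round(d["score"],2)) for k in("lid","chamber","narrow_collar","wide_collar") for d in models.pinpoint(s,k)[:4]])
    print("ch in",rim(s,.452,-.329,.096,.0165,None,.006),"out",rim(s,.452,-.329,.096,.019,None,.006),"n out",rim(s,.452,-.329,.074,.0265,None,.006))
E
```

```text
33.6833 [ 0.6387 -0.1988  0.1498] [ 0.211  0.977  0.02  -0.018] [ 0.5 -0.6 -0. ] 0.164
scene bench (array([ 0.6358, -0.199 ]), np.float64(3.3)) hand (array([ 0.6412, -0.1985]), np.float64(19.3)) [('lid', array([ 0.639 , -0.2017,  0.1482]), 0.54), ('chamber', array([0.5147, 0.0844, 0.0009]), 0.72), ('chamber', array([ 0.3782,  0.1813, -0.0008]), 0.61), ('wide_collar', array([ 0.4499, -0.3256,  0.0207]), 0.6)]
ch in (array([ 0.4409, -0.3287]), np.float64(3.2)) out (array([ 0.446, -0.334]), np.float64(2.7)) n out (array([ 0.4586, -0.3399]), np.float64(9.5))
top bench (array([ 0.6404, -0.203 ]), np.float64(5.0)) hand (array([ 0.6361, -0.2065]), np.float64(4.9)) []
ch in (array([ 0.4586, -0.3352]), np.float64(0.3)) out (array([ 0.4584, -0.3325]), np.float64(0.3)) n out (array([ 0.4564, -0.3338]), np.float64(0.3))
```

Call:
{"name": "jog_arm", "arguments": {
  "commands": [
    [5,-1.5,1,0,0],
    [5,-2.5,2,0,0],
    [5,-2.5,2,0,0],
    [5,-2.5,2,0,0],
    [5,-2,1,0,0],
    [5,-1,0.5,0,0],
    [5,0,0,0,0],
    [5,0,0,0,0]
  ]
}}

```text
t: 34.85
tcp_pos: [0.5108, -0.1101, 0.1411]
tool_rot: [0.212, 0.977, 0.022, -0.023]
force: [1.0, 0.1, -0.3]
finger_gap: 0.158
```

```bash
python3 - <<'E'
from h import *
m=state();p=m["tcp_pos"];zb=p[2]-.0037
for n in("scene","top"):
    s=snapshot(n)
    print(n,"hand",rim(s,p[0],p[1],zb+.011,.021,None,.007),[(k,np.round(d["centre"],4),round(d["score"],2)) for k in("lid","chamber","narrow_collar","wide_collar") for d in models.pinpoint(s,k)[:4]])
    print("ch in",rim(s,.452,-.329,.096,.0165,None,.006),"out",rim(s,.452,-.329,.096,.019,None,.006),"n out",rim(s,.452,-.329,.074,.0265,None,.006))
E
```

```text
34.85 [ 0.5108 -0.1101  0.1411] [ 0.212  0.977  0.022 -0.023] [ 1.   0.1 -0.3] 0.158
scene hand (array([ 0.515 , -0.1102]), np.float64(14.4)) [('lid', array([ 0.513 , -0.1131,  0.1399]), 0.53), ('chamber', array([0.3772, 0.1825, 0.0028]), 0.85), ('chamber', array([0.5143, 0.0839, 0.0014]), 0.68), ('chamber', array([ 0.4497, -0.3284,  0.0655]), 0.64), ('chamber', array([ 4.519e-01, -3.290e-01,  4.000e-04]), 0.34), ('narrow_collar', array([ 0.4541, -0.3256,  0.0431]), 0.79), ('wide_collar', array([ 0.4492, -0.3272,  0.0206]), 0.81)]
ch in (array([ 0.4535, -0.3276]), np.float64(18.4)) out (array([ 0.4521, -0.3263]), np.float64(18.4)) n out (array([ 0.452, -0.328]), np.float64(15.3))
top hand (array([ 0.5142, -0.1106]), np.float64(8.6)) [('chamber', array([ 0.5178,  0.0903, -0.0089]), 0.7), ('chamber', array([ 3.78e-01,  1.83e-01, -1.00e-04]), 0.64)]
ch in (array([ 0.439 , -0.3299]), np.float64(15.3)) out (array([ 0.445 , -0.3307]), np.float64(16.2)) n out (array([ 0.4574, -0.3376]), np.float64(11.7))
```

Call:
{"name": "jog_arm", "arguments": {
  "commands": [
    [5,-0.5,-1.5,0.1,0],
    [5,-1,-3,0.1,0],
    [5,-1,-3.5,0.1,0],
    [5,-1,-3.5,0.1,0],
    [5,-1,-3.5,0.1,0],
    [5,-0.8,-3,0,0],
    [5,-0.4,-2,0,0],
    [5,0,-0.5,0,0]
  ]
}}

```text
t: 36.02
tcp_pos: [0.452, -0.3227, 0.1462]
tool_rot: [0.209, 0.978, 0.021, -0.022]
force: [0.1, 0.1, 0.1]
finger_gap: 0.164
```

Call:
{"name": "jog_arm", "arguments": {
  "commands": [
    [5,0,0,0,0],
    [5,0,0,0,0],
    [5,0,0,0,0]
  ]
}}

```text
t: 36.27
tcp_pos: [0.4518, -0.3229, 0.1458]
tool_rot: [0.21, 0.977, 0.022, -0.022]
force: [-0.6, 0.6, -0.2]
finger_gap: 0.161
```

Call:
{"name": "jog_arm", "arguments": {
  "commands": [
    [5,0,-0.4,-0.7,0],
    [5,0,0,-0.7,0],
    [5,0,0,-0.6,0],
    [5,0,0,-0.3,0],
    [5,0,0,0,0],
    [5,0,0,0,0]
  ]
}}

```text
t: 36.77
tcp_pos: [0.4526, -0.3202, 0.1195]
tool_rot: [0.206, 0.978, 0.024, -0.024]
force: [0.1, 0.2, -1.1]
finger_gap: 0.161
```

```bash
python3 - <<'E'
from h import *
m=state();p=m["tcp_pos"];zb=p[2]-.0037
for n in("scene",):
    s=snapshot(n)
    print(n,"hand",rim(s,p[0],p[1],zb+.011,.021,None,.007),rim(s,p[0],p[1],zb+.007,.021,None,.007),[(k,np.round(d["centre"],4),round(d["score"],2)) for k in("lid","chamber","narrow_collar") for d in models.pinpoint(s,k)[:4]])
    print("ch in",rim(s,.452,-.329,.096,.0165,None,.006),"out",rim(s,.452,-.329,.096,.019,None,.006),"n out",rim(s,.452,-.329,.074,.0265,None,.006))
    save(s,"fin1.png",(120,110,240,220),6)
E
```

```text
36.7667 [ 0.4526 -0.3202  0.1195] [ 0.206  0.978  0.024 -0.024] [ 0.1  0.2 -1.1] 0.161
scene hand (array([ 0.4545, -0.3203]), np.float64(19.2)) (array([ 0.4505, -0.3224]), np.float64(19.1)) [('lid', array([ 0.4535, -0.3217,  0.1184]), 0.51), ('chamber', array([0.515 , 0.0889, 0.0017]), 0.8), ('chamber', array([ 0.3771,  0.1822, -0.0016]), 0.76), ('chamber', array([ 0.449 , -0.3272,  0.0674]), 0.68), ('narrow_collar', array([ 0.454 , -0.323 ,  0.0421]), 0.63)]
ch in (array([ 0.4475, -0.3316]), np.float64(10.1)) out (array([ 0.4504, -0.3269]), np.float64(10.7)) n out (array([ 0.4462, -0.3301]), np.float64(10.9))
```

Call:
{"name": "jog_arm", "arguments": {
  "commands": [
    [5,-0.1,-0.8,-0.4,0],
    [5,0,0,-0.4,0],
    [5,0,0,-0.3,0],
    [5,0,0,0,0],
    [5,0,0,0,0]
  ]
}}

```text
t: 37.38
tcp_pos: [0.4521, -0.3313, 0.1089]
tool_rot: [0.207, 0.978, 0.022, -0.023]
force: [0.5, 0.1, -0.3]
finger_gap: 0.163
```

Call:
{"name": "jog_arm", "arguments": {
  "commands": [
    [5,0,0.25,-0.2,0],
    [5,0,0,-0.2,0],
    [5,0,0,-0.2,0],
    [5,0,0,-0.1,0],
    [5,0,0,0,0]
  ]
}}

```text
t: 37.8
tcp_pos: [0.452, -0.3281, 0.1011]
tool_rot: [0.207, 0.978, 0.023, -0.023]
force: [-0.4, -0.2, -0.4]
finger_gap: 0.166
```

```bash
python3 - <<'E'
from h import *
m=state();p=m["tcp_pos"];zb=p[2]-.0037
s=snapshot("scene")
print("hand",rim(s,p[0],p[1],zb+.011,.021,None,.007),rim(s,p[0],p[1],zb+.007,.021,None,.007),[(k,np.round(d["centre"],4),round(d["score"],2)) for k in("lid","chamber","narrow_collar") for d in models.pinpoint(s,k)[:4]])
E
```

```text
37.8 [ 0.452  -0.3281  0.1011] [ 0.207  0.978  0.023 -0.023] [-0.4 -0.2 -0.4] 0.166
hand (array([ 0.4534, -0.3285]), np.float64(15.1)) (array([ 0.4496, -0.3305]), np.float64(15.2)) [('lid', array([ 0.4517, -0.3303,  0.099 ]), 0.46), ('chamber', array([ 0.3753,  0.1759, -0.001 ]), 0.82), ('chamber', array([ 0.4488, -0.3286,  0.0657]), 0.74), ('chamber', array([0.5115, 0.0863, 0.0006]), 0.59), ('narrow_collar', array([ 0.4528, -0.3272,  0.0458]), 0.55)]
```

Call:
{"name": "jog_arm", "arguments": {
  "commands": [
    [5,0,0.05,-0.2,0],
    [5,0,0,-0.2,0],
    [5,0,0,-0.2,0],
    [5,0,0,0,0]
  ]
}}

```text
t: 38.33
tcp_pos: [0.4524, -0.3282, 0.0952]
tool_rot: [0.207, 0.978, 0.022, -0.022]
force: [-1.1, 0.2, -0.3]
finger_gap: 0.164
```

Call:
{"name": "jog_arm", "arguments": {
  "commands": [
    [5,0,0,-0.15,0],
    [5,0,0,-0.15,0],
    [5,0,0,0,0]
  ]
}}

```text
t: 38.58
tcp_pos: [0.4525, -0.3283, 0.0921]
tool_rot: [0.207, 0.978, 0.022, -0.022]
force: [-0.0, -0.1, 0.9]
finger_gap: 0.162
```

Call:
{"name": "jog_arm", "arguments": {
  "commands": [
    [5,0,0,-0.15,0],
    [5,0,0,-0.15,0],
    [5,0,0,0,0]
  ]
}}

```text
t: 38.83
tcp_pos: [0.4536, -0.329, 0.0925]
tool_rot: [0.207, 0.978, 0.021, -0.021]
force: [0.5, 0.6, -1.3]
finger_gap: 0.16
```

Stopped: the flange is on the rim. Releasing gently, then clearing the view.

Call:
{"name": "jog_arm", "arguments": {
  "commands": [
    [20,0,0,0,0],
    [30,0,0,0,0],
    [32,0,0,0,0],
    [32,0,0,0,0],
    [32,0,0,0.5,0],
    [32,0,0,1.0,0],
    [32,0,0,2.0,0],
    [32,0,0,2.0,0]
  ]
}}

```text
t: 39.5
tcp_pos: [0.4509, -0.3264, 0.1456]
tool_rot: [0.207, 0.978, 0.025, -0.025]
force: [1.3, 0.4, 0.3]
finger_gap: 0.321
```

Call:
{"name": "jog_arm", "arguments": {
  "commands": [
    [32,0,0,1.5,0],
    [32,0,2,0,0],
    [32,0,3.5,0,0],
    [32,0,4,0,0],
    [32,0,4,0,0],
    [32,0,4,0,0],
    [32,0,4,0,0],
    [32,0,4,0,0]
  ]
}}

```text
t: 40.17
tcp_pos: [0.4566, -0.0774, 0.1737]
tool_rot: [0.215, 0.976, 0.017, -0.012]
force: [1.3, -0.3, -0.3]
finger_gap: 0.322
```

Call:
{"name": "jog_arm", "arguments": {
  "commands": [
    [32,0,3,0,0],
    [32,0,1,0,0],
    [32,0,0,0,0],
    [32,0,0,0,0],
    [32,0,0,0,0]
  ]
}}

```text
t: 40.58
tcp_pos: [0.4543, -0.0279, 0.1775]
tool_rot: [0.209, 0.978, 0.017, -0.012]
force: [1.0, -0.3, 0.3]
finger_gap: 0.321
```

```bash
python3 - <<'E'
from h import *
state()
ims=[]
for n in("scene","top"):
    s=snapshot(n)
    print(n,"flange",rim(s,.452,-.329,.1,.021,None,.008),"knob",rim(s,.452,-.329,.122,.008,None,.008),[(k,np.round(d["centre"],4),round(d["score"],2)) for k in("lid","chamber","narrow_collar","wide_collar","objective","oil_bottle") for d in models.pinpoint(s,k)[:3]])
    x,y=proj(s,(.452,-.329,.07)).astype(int)
    ims.append(cv2.resize(s["image"][y-35:y+35,x-35:x+35,::-1],(390,390),interpolation=cv2.INTER_CUBIC))
cv2.imwrite("pics/final.png",np.clip(np.hstack(ims)*1.4,0,255).astype(np.uint8))
E
```

```text
40.5833 [ 0.4543 -0.0279  0.1775] [ 0.209  0.978  0.017 -0.012] [ 1.  -0.3  0.3] 0.321
scene flange (array([ 0.4547, -0.3288]), np.float64(16.3)) knob (array([ 0.4572, -0.3279]), np.float64(27.2)) [('lid', array([ 0.4524, -0.3338,  0.0881]), 0.66), ('chamber', array([ 0.4495, -0.3281,  0.0657]), 0.66), ('chamber', array([ 0.5153,  0.0831, -0.0007]), 0.57), ('narrow_collar', array([ 0.4525, -0.328 ,  0.0429]), 0.74), ('wide_collar', array([ 0.4495, -0.326 ,  0.0222]), 0.81), ('objective', array([0.6426, 0.2113, 0.0028]), 0.71), ('oil_bottle', array([ 0.6501,  0.0094, -0.0021]), 0.57)]
top flange (array([ 0.4521, -0.3297]), np.float64(26.5)) knob (array([ 0.4527, -0.331 ]), np.float64(24.6)) [('lid', array([ 0.4564, -0.3336,  0.087 ]), 0.97), ('chamber', array([0.38  , 0.1829, 0.0019]), 0.62), ('chamber', array([ 0.5169,  0.0902, -0.0037]), 0.61), ('chamber', array([ 0.4512, -0.33  ,  0.0666]), 0.39), ('narrow_collar', array([ 0.4493, -0.3272,  0.0418]), 0.7), ('wide_collar', array([ 0.4492, -0.3274,  0.0223]), 0.8), ('objective', array([6.429e-01, 2.171e-01, 2.000e-04]), 0.49)]
```

View pics/final.png

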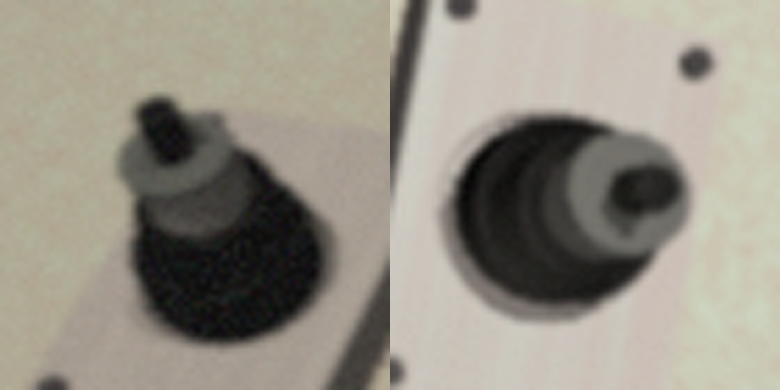

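```bash
python3 - <<'E'
from h import *
for n in("scene","top"):
    s=snapshot(n); g=s["image"].astype(np.float32).mean(2)
    def sil(c,t,part):   # projected silhouette of a lid part, base centre c, tilt t
        z=np.array([t[0],t[1],1]);z/=np.linalg.norm(z);e=np.cross(z,[0,1,0]);e/=np.linalg.norm(e);f=np.cross(z,e)
        a=np.linspace(0,2*np.pi,60); P=[]
        for r,h in part: P+= [proj(s,c+h*z+r*(np.cos(k)*e+np.sin(k)*f)) for k in a]
        return np.array(P,np.float32)
    o=proj(s,(.452,-.329,.1)).astype(int)-25
    G=cv2.resize(g[o[1]:o[1]+50,o[0]:o[0]+50],None,fx=4,fy=4,interpolation=cv2.INTER_CUBIC)
    def mask(P):
        h=cv2.convexHull(((P-o)*4+1.5).round().astype(np.int32)); m=np.zeros(G.shape,np.uint8); cv2.fillConvexPoly(m,h,1); return m.astype(bool)
    ker=np.ones((9,9),np.uint8)
    def cost(v):
        c=np.array([v[0],v[1],.089]); t=v[2:]
        k=mask(sil(c,t,[(.008,.011),(.008,.033)])); f=mask(sil(c,t,[(.021,.007),(.021,.011)]))&~k
        kk=cv2.dilate(k.astype(np.uint8),ker).astype(bool)&~k; ff=cv2.dilate((k|f).astype(np.uint8),ker).astype(bool)&~(k|f)&~kk
        return G[k].var()*k.sum()/k.size+G[f].var()*f.sum()/f.size*1 - .02*(G[kk].mean()-G[k].mean())**2
    best=[]
    for x in np.arange(.446,.461,.0015):
        for y in np.arange(-.337,-.321,.0015):
            best.append((cost((x,y,0,0)),x,y))
    best.sort(); x,y=best[0][1:]
    b2=sorted((cost((x+dx,y+dy,a,b)),round(x+dx,4),round(y+dy,4),a,b) for dx in(-.003,-.0015,0,.0015,.003) for dy in(-.003,-.0015,0,.0015,.003) for a in np.arange(-.3,.31,.1).round(2) for b in np.arange(-.3,.31,.1).round(2))
    print(n,np.round(best[0],4),[tuple(np.round(q,4)) for q in b2[:5]])
E
```

```text
Traceback (most recent call last):
numpy._core._exceptions._UFuncOutputCastingError: Cannot cast ufunc 'divide' output from dtype('float64') to dtype('int64') with casting rule 'same_kind'
```

```bash
cat > lid.py <<'E'
from h import *
for n in("scene","top"):
    s=snapshot(n); g=s["image"].astype(np.float32).mean(2)
    def sil(c,t,part):
        z=np.array([t[0],t[1],1.]);z/=np.linalg.norm(z);e=np.cross(z,[0,1.,0]);e/=np.linalg.norm(e);f=np.cross(z,e)
        a=np.linspace(0,2*np.pi,60)
        return np.array([proj(s,c+h*z+r*(np.cos(k)*e+np.sin(k)*f)) for r,h in part for k in a],np.float32)
    o=proj(s,(.452,-.329,.1)).astype(int)-25
    G=cv2.resize(g[o[1]:o[1]+50,o[0]:o[0]+50],None,fx=4,fy=4,interpolation=cv2.INTER_CUBIC)
    def mask(P):
        h=cv2.convexHull(((P-o)*4+1.5).round().astype(np.int32)); m=np.zeros(G.shape,np.uint8); cv2.fillConvexPoly(m,h,1); return m.astype(bool)
    ker=np.ones((9,9),np.uint8)
    def cost(v):   # knob dark against its surround, flange uniform
        c=np.array([v[0],v[1],.089]); t=v[2:]
        k=mask(sil(c,t,[(.008,.011),(.008,.033)])); f=mask(sil(c,t,[(.021,.007),(.021,.011)]))&~k
        kk=cv2.dilate(k.astype(np.uint8),ker).astype(bool)&~k
        return G[k].var()*k.sum()/k.size*5+G[f&~kk].var()*f.sum()/k.size*5-.1*(G[kk].mean()-G[k].mean())**2
    x,y=min((cost((x,y,0,0)),x,y) for x in np.arange(.446,.461,.0015) for y in np.arange(-.337,-.321,.0015))[1:]
    b2=sorted((cost((x+dx,y+dy,a,b)),x+dx,y+dy,a,b) for dx in(-.003,-.0015,0,.0015,.003) for dy in(-.003,-.0015,0,.0015,.003) for a in np.arange(-.3,.31,.1) for b in np.arange(-.3,.31,.1))
    print(n,round(x,4),round(y,4)); print(np.round(b2[:5],3))
    print("level best",min(q[0] for q in b2 if abs(q[3])+abs(q[4])<.01))
E
python3 lid.py
```

```text
scene 0.4565 -0.328
[[-54.589   0.46   -0.325  -0.3    -0.2  ]
 [-53.503   0.46   -0.325  -0.2    -0.2  ]
 [-51.663   0.46   -0.326  -0.2    -0.1  ]
 [-47.451   0.458  -0.326  -0.1    -0.1  ]
 [-45.537   0.458  -0.325  -0.2    -0.2  ]]
level best -42.53531046295166
top 0.452 -0.3295
[[13.194  0.45  -0.326  0.1   -0.2  ]
 [13.587  0.452 -0.33   0.    -0.1  ]
 [13.619  0.45  -0.33   0.1   -0.1  ]
 [15.027  0.452 -0.328  0.    -0.1  ]
 [15.07   0.452 -0.326  0.    -0.2  ]]
level best 45.07876907348634
```

```bash
cat > lid2.py <<'E'
from h import *
from scipy.optimize import differential_evolution as DE
def fit(s,img,c0,z0):
    g=cv2.GaussianBlur(img.astype(np.float32).mean(2),(0,0),.6)
    T=np.linalg.inv(s["extrinsics"]);K=s["intrinsics"];a=np.linspace(0,2*np.pi,48)
    def hull(v,part):
        z=np.array([v[2],v[3],1.]);z/=np.linalg.norm(z);e=np.cross(z,[0,1.,0]);e/=np.linalg.norm(e);f=np.cross(z,e)
        P=np.concatenate([(np.array([v[0],v[1],z0])+h*z)[:,None]+r*(np.outer(e,np.cos(a))+np.outer(f,np.sin(a))) for r,h in part],1)
        u=K@(T[:3,:3]@P+T[:3,3:]); u=(u[:2]/u[2]).T.astype(np.float32); h=cv2.convexHull(u)[:,0]
        h=np.vstack([h,h[:1]]); L=np.r_[0,np.cumsum(np.linalg.norm(np.diff(h,axis=0),axis=1))]; t=np.linspace(0,L[-1],80,endpoint=False)
        p=np.stack([np.interp(t,L,h[:,i]) for i in(0,1)],1); n=p-p.mean(0); d=np.roll(p,-1,0)-np.roll(p,1,0); m=np.stack([d[:,1],-d[:,0]],1); m/=np.linalg.norm(m,axis=1)[:,None]+1e-9
        m*=np.sign((m*n).sum(1))[:,None]; return p,m
    S=lambda q: map_coordinates(g,[q[:,1],q[:,0]],order=1,mode='nearest')
    def cost(v):
        p,m=hull(v,[(.008,.011),(.008,.033)]); k=np.clip(S(p+.8*m)-S(p-.8*m),0,40).mean()   # knob darker
        p,m=hull(v,[(.021,.007),(.021,.011)]); f=np.clip(np.abs(S(p+.8*m)-S(p-.8*m)),0,40).mean()
        return -k-f
    B=[(c0[0]-.008,c0[0]+.008),(c0[1]-.008,c0[1]+.008)]
    r=DE(cost,B+[(-.35,.35)]*2,seed=1,maxiter=60,popsize=12,tol=1e-6)
    l=DE(lambda v:cost((*v,0,0)),B,seed=1,maxiter=40)
    return r.x.round(3),round(-r.fun,1),"level",l.x.round(4),round(-l.fun,1)
for n in("scene","top"):
    s=snapshot(n)
    print(n,"bench",*fit(s,cv2.imread(f"pics/{n}0.png"),(.64,-.2),0.))
    print(n,"now  ",*fit(s,s["image"],(.453,-.329),.089))
E
python3 lid2.py
```

```text
scene bench [ 0.641 -0.199 -0.03  -0.013] 53.9 level [ 0.6411 -0.1996] 53.8
scene now   [ 0.45  -0.331  0.167  0.08 ] 47.7 level [ 0.4543 -0.3291] 46.0
top bench [ 0.637 -0.2    0.044 -0.021] 49.9 level [ 0.6375 -0.2005] 49.6
top now   [ 0.452 -0.33   0.032 -0.111] 56.0 level [ 0.4523 -0.331 ] 53.9
```

```bash
sed -e 's/    B=\[(c0.*/    return cost/' -e '/    r=DE/d;/    l=DE/d;/    return r.x/d;/^for n in/,$d' lid2.py > lid3.py; cat >> lid3.py <<'E'
S={n:snapshot(n) for n in("scene","top")}
for lab,c,z in(("bench",(.64,-.2),0.),("now",(.453,-.329),.089),("now+3mm",(.453,-.329),.092)):
    f=[fit(S[n],cv2.imread(f"pics/{n}0.png") if lab=="bench" else S[n]["image"],c,z) for n in S]
    B=[(c[0]-.006,c[0]+.006),(c[1]-.006,c[1]+.006)]
    r=DE(lambda v:f[0]((v[0],v[1],v[4],v[5]))+f[1]((v[2],v[3],v[4],v[5])),B*2+[(-.3,.3)]*2,seed=2,maxiter=70,popsize=10)
    l=DE(lambda v:f[0]((v[0],v[1],0,0))+f[1]((v[2],v[3],0,0)),B*2,seed=2,maxiter=50,popsize=10)
    print(lab,r.x.round(3),round(-r.fun,1),"level",l.x.round(4),round(-l.fun,1))
E
python3 lid3.py
```

```text
bench [ 0.641 -0.199  0.637 -0.2   -0.004 -0.011] 103.4 level [ 0.6408 -0.1996  0.6374 -0.2004] 103.4
now [ 0.455 -0.328  0.453 -0.33  -0.03  -0.073] 100.4 level [ 0.4544 -0.3291  0.4523 -0.3305] 99.7
now+3mm [ 0.457 -0.327  0.452 -0.329 -0.028 -0.063] 99.5 level [ 0.4572 -0.3273  0.4519 -0.3296] 98.8
```

```bash
python3 -c "
from h import *
state(); print(workorder.sign_off())"
```

```text
41.6333 [ 0.4539 -0.0274  0.1769] [ 0.21   0.978  0.018 -0.012] [-0.1 -0.1 -0.2] 0.315
the job is handed in; nothing more can be done
None
```

I built the stack in the order asked: wide collar, narrow collar, steel chamber, then lid. Each part was lowered until it stopped, then released. I handed the job in at about 41.6 s, with the gripper empty and well clear of the stack.

**Heights:** the networks' last readings are close to the home values.

| Part | Measured origin height (mm) | Home (mm) |
|---|---|---|
| Wide collar | 22 | 22 |
| Narrow collar | 42–43 | 44 |
| Chamber | 66–67 | 66 |
| Lid | 87–88 | 89 |

**Bystanders:** the objective, the oil bottle and the blue look-alikes still measure where they stood, to within the networks' few millimetres. In the final check the oil bottle showed up only in the scene view.

**Grasps that missed:** my first closes on the wide collar and on the lid knob went too high. The collar shifted 2–3 mm on the bench and the lid did not move. I took both again lower down.

**Checks that disagreed:**
- **Lid tilt:** fitted to each camera alone, the lid came out tilted 7–11°, but in different directions. A joint fit of both cameras was barely better with a tilt of about 4–5° than level. The arm also stopped at the height expected for a seated lid, so I judged it level and home, but the pictures do not prove it beyond doubt.
- **Lid centring:** the cameras put it about 2.5 mm off the chamber's centre, inside the 3 mm play.
- **Tool tilt:** the tool drifted to about 3.5° off vertical, so the chamber and the lid settled the last millimetre on release.

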